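Keeper ring onto the microscope post

ROBOT

A 7-joint arm with a two-finger parallel gripper is mounted at the origin on the work surface. World frame = base frame: x ahead of the robot, y to its left, z up, the work surface at z = 0. Lengths are in m, angles in rad, forces in N, time in s.
With the tool pointing down it reaches from about 0.425 to 0.925 m from the base axis. Payload 6.8 kg.
Tool frame: the origin (TCP) lies on the centre line of the jaws, within the pads' length; the fingertips stand 14 mm ahead of it and the grasp point (between the pads) lies 5 mm behind it (r.nose_length is the distance from the TCP to the fingertips, in m); z points along the fingers, y is the direction in which the jaws open and shut (so a half turn about z gives the same grasp; the last joint's range is limited). The gripper opens to 85 mm and grips with 20 to 120 N. Pads are 22 mm wide; open, the fingers measure 114 mm over their backs; the gripper's body (76 mm by 85 mm) begins 54 mm behind the grasp point. The pads swing forward as they close: fully open they stand 13 mm farther back than shut.
Start: joints at [-1.317, 0.477, 0.022, 1.555, -0.011, 1.109, -0.083], TCP at [0.239, 0.631, 0.216] pointing down, gripper open.
Joint ranges: [-2.96, 2.96], [-0.34, 2.1], [-1.41, 1.46], [0.24, 2.44], [-1.37, 4.51], [0.17, 1.92], [-2.96, 2.96]. Speed limits (rad/s): [2.39, 2.39, 3.14, 3.14, 3.14, 3.14, 3.14].

INTERFACE

Orientations are given as a rotation vector (axis times angle).
In Python, from bench import r, imaging, look_for, outline_of gives the robot as it stands. The module is installed in compiled form; this text tells all that it offers.
- The arm moves only by the tool carry_out, never from a script. Its arguments are lists of equal length, an entry for each row: "offset": the shift along the tool's x, y, z as a fraction of full scale, a list of three; "turn": the turn, a rotation vector about the tool's x, y, z as a fraction of full scale, a list of three. A call has 1 to 8 rows; each row is the pose to reach, as a shift and turn from the pose commanded when the call began, along the tool's axes at that moment; what a row does not reach only later rows make up. Full scale, the value 1, is 0.5 m for a shift and 1.5 rad for a turn. A row lasts 1/10 s, in which the tool goes at most 50 mm and 8.59 degrees, less where a joint would pass 70% of its speed; a pose out of reach is approached as far as the arm can. A call with a number of a shift or a turn outside -1 to 1 is refused whole. A call with a gripper value outside its range is refused whole. "hand" is the closure, from 0 (fully open) to 1 (shut), set as the call begins (left out, the last holds). The fingers move at their own pace and stop on an object; "force" is the grip in N (left out, the last holds). Time passes only in rows, so rows that repeat a pose let the fingers close. It gives the time, the measured TCP pose, the force and the opening at its end, in the units of the state.
- r.get_obs(): the state, without advancing time (a new reading comes with each control period).
- imaging.grab_frame(name): name is "scene" or "top"; returns a dict with "pixels" (480x640x3 uint8, red, green, blue), "fx", "fy", "cx", "cy" (pixels), "R" (3x3) and "t" (3): a world point X has camera coordinates R X + t. Camera axes: x right, y down, z forward; pixel columns grow to the right and rows downward; lengths in m; the calibration is good to about 2 mm. A picture is of the moment at which its call begins. There is no depth.
- r.hand_in(): hands the job in, once; it reports no verdict.
Trained networks look in the newest picture that a camera, given by its name, has taken for a name from the list of things; names that differ only in an ending like _2 or _b are one class to them, and where a whole thing is asked for, a point or a joint stands for the part that bears it (a point fixed in the world has none). Each returns a list of dicts, best first, with "score" (0 to 1); they miss things now and then, are a little off and sometimes report something else, mostly with a low value. They report only what shows in the picture. A call takes as long as a camera call. They do not tell look-alikes from the thing itself.
- look_for(query, camera): "xyz" ([x, y, z] in m, in the coordinates of the camera as it stood for that picture, good to about 4 mm: the middle of the surface that is visible of it).
- outline_of(query, camera): "region" (480x640 bool, what is visible of it).
The state is a dict: "clock": time; "joints": joint angles; "qvel": joint speeds; "tau": joint torques, N m; "tcp_pos": TCP position; "orientation": TCP orientation; "contact_force": force on the tool from outside, world axes, zero at the start; "moment": the same for the moment, N m; "grip_width": finger opening in m.
Only numpy, scipy, OpenCV 4.12 (cv2) and the standard library are available. Lean on these libraries where they do the work, as an engineer would, in place of code of your own. Each camera call takes 0.05 s, during which the arm holds its last target. There are 200 camera calls.

TASK

Refit the keeper ring on the post of the microscope stand: take the snap-ring pliers, which already carry the ring on their tips, by both handles, squeeze the handles to the stop so that the ring is fully spread while it is still above the post's end, then slide it down over the post, without forcing it, until it lies level at the groove right on top of the hub. Finish holding it there, handles still squeezed to the stop and the ring still spread round the groove (it must not snap in yet, the groove is to be checked first), and leave the optical head, the jar, the pencil and the slide box where they are.

Things in the scene. Friction and masses are not known exactly. Their poses are not given: they have to be found in the camera images.
- pliers: Bent-tip snap-ring pliers lying flat on the counter, steel snap ring on their tips: 185 mm long with the ring, about 165 g, black handle sleeves, dark steel jaws. Origin: on the pivot's axis, at the underside. x along the pliers from handles to ring, y across the handles (line of the squeeze), z up. Sleeves: 18 mm high, 12 mm wide, from 39 to 98 mm behind the pivot.
- pliers_grip (a point): Where to grip: on the pliers' centre line midway between the handles, half-way up them (9 mm above the counter at the start), 60 mm behind (-x) the pivot, about 35 mm behind the centre of mass; axes as pliers. Width over the sleeves here: 61 mm relaxed (a V, 77 mm over the rear ends), 32 mm squeezed to the stop, when their outer flats are parallel to x.
- ring_eye (a point): Centre of the opening of the spread ring, half-way through its 2.5 mm thickness; fixed in the pliers, axes as pliers, 122.5 mm ahead (+x) of pliers_grip and 7.75 mm lower (the ring's underside is level with the handles'). Relaxed the ring is 30 mm inside, 38 mm outside, too small for the post; squeezed to the stop, a 36 mm round passes, centred here.
- handle_left (a joint): Squeeze of the plier handles, rad: 0 relaxed, 0.23 at the stop screw (ring fully spread; squeezing harder does no harm). Both handles move alike; a spring opens them: 3 N at first, 15 N at the stop; grip with 25 to 60 N. As they close, the sleeves roll on the finger pads and the pliers creep 3 mm forward (+x): ring_eye is then 125.5 mm ahead of the point that was pliers_grip when gripping began.
- stand: Microscope stand, fixed: white base 235 x 150 mm, 42 mm high, round stage plate, upright 32 mm steel post, white focus carrier on the post with black knobs and an empty head ring reaching to +x over the stage. Origin: on the post's axis, at the underside; z up the post. All but the hub (54 mm wide, flat top at 150 mm) and the post's end stays below 140 mm.
- groove (a point): On the post's axis, at the middle height of the ring groove, 152 mm above the counter. The groove is 4 mm wide, 28.6 mm in bottom diameter, and starts right at the hub's flat top face (150 mm high), so a ring laid on the hub is at the groove: ring_eye is then 0.75 mm below this point.
- post_end (a point): Centre of the upper end face of the post, on its axis, 24.5 mm above the groove point (176.5 mm above the counter). The end face is 23 mm wide, chamfered out to 32 mm over the last 5.5 mm.
- head_center (a point): Bystander: the microscope's optical head, white with two slanted eyepieces, about 130 x 95 mm and 170 mm high, 0.85 kg, standing on its black barrel; point 70 mm above the counter on the barrel's axis.
- jar_center (a point): Bystander: lidded glass specimen jar, 72 mm diameter, 105 mm high; its centre.
- pencil_center (a point): Bystander: red pencil 180 mm long, 7 mm thick, lying on the worksheet; its centre, x along it.
- slide_box_center (a point): Bystander: grey slide box 87 x 112 mm, 32 mm high; its centre.
Things that resemble listed ones, but are neither listed nor needed, are in the scene too. What is meant by the pliers is not orange or purple, and is the larger of those in its own colour.

How it is judged:
By the outcome, as a careful person would: the job done as asked, in the order asked, and still so for the second after the job is handed in, while the arm keeps its last pose, push and grip.
It also fails if it takes over 35 s, if anything falls off the work surface, if the arm or the gripper's body presses on something with over 40 N, if the wrist force passes 120 N, or if a joint passes its speed limit or range.

## Working session

There is one attempt and no reset: what is moved stays moved. The work goes in short steps, Python scripts to look and compute and a tool call to move; the robot and the scene stay as the last step left them, time stands still between calls to the robot, and variables do not carry over. Pictures are saved under pics/ and viewed, about 8 in all and at most 12, crops included, and the job is handed in when it is done.

Besides the shell and the picture viewer there is one more tool, called after "Emit:" as name(argument=value, ...) on one line, values as JSON. carry_out: Moves the arm, as the interface text tells. Shift numbers are shares of 0.5 m and turn numbers shares of 1.5 rad, none past 1 either way. Its arguments: {"type":"object","properties":{"offset":{"type":"array","items":{"type":"array","items":{"type":"number","minimum":-1,"maximum":1}}},"turn":{"type":"array","items":{"type":"array","items":{"type":"number","minimum":-1,"maximum":1}}},"hand":{"type":"number"},"force":{"type":"number"}},"required":["offset","turn"]}

```bash
mkdir -p pics
cat > h.py <<'E'
import numpy as np, cv2
from bench import r, imaging, look_for, outline_of
def w(f,c): return f["R"].T@(np.array(c)-f["t"])
def px(f,X):
    c=f["R"]@np.array(X,float)+f["t"]; return np.array([f["fx"]*c[0]/c[2]+f["cx"], f["fy"]*c[1]/c[2]+f["cy"]])
def back(f,uv,z):
    d=f["R"].T@np.array([(uv[0]-f["cx"])/f["fx"],(uv[1]-f["cy"])/f["fy"],1]); o=-f["R"].T@f["t"]
    return o+d*(z-o[2])/d[2]
def save(n,im,s=1): cv2.imwrite("pics/"+n,cv2.resize(im[...,::-1],None,fx=s,fy=s,interpolation=cv2.INTER_CUBIC))
E
python3 - <<'E'
from h import *
np.set_printoptions(precision=4,suppress=True)
o=r.get_obs(); print(o["clock"],o["tcp_pos"],o["orientation"],o["contact_force"],o["grip_width"],r.nose_length)
for n in("scene","top"):
    f=imaging.grab_frame(n); save(n+"0.png",f["pixels"]); print(n,f["fx"],-f["R"].T@f["t"],f["R"][2])
    for q in("pliers","ring_eye","stand","post_end","head_center","jar_center","pencil_center","slide_box_center"):
        for d in look_for(q,n)[:5]:
            X=w(f,d["xyz"]); print(q,round(d["score"],2),X,px(f,X).round())
E
```

```text
0.0 [0.2387 0.6307 0.2149] [-0.5651 -3.0902  0.0029] [-1.0109 -0.1972 -0.4777] 0.0855284611582274 0.014
scene 471.9044516002714 [ 1.1339 -0.3813  1.026 ] [-0.5122  0.2986 -0.8053]
pliers 0.85 [ 0.5911 -0.1222  0.0119] [303. 292.]
pliers 0.64 [ 0.5282 -0.2835  0.0188] [233. 300.]
pliers 0.52 [ 0.4032 -0.1536  0.009 ] [259. 245.]
ring_eye 0.72 [ 0.407  -0.1525  0.0109] [260. 245.]
ring_eye 0.71 [ 0.3831 -0.3996  0.0166] [167. 277.]
ring_eye 0.68 [ 0.5947 -0.1235  0.011 ] [303. 294.]
ring_eye 0.66 [ 0.5289 -0.2784  0.017 ] [235. 300.]
stand 0.72 [0.6959 0.1461 0.045 ] [418. 271.]
post_end 0.57 [0.6914 0.1462 0.0465] [417. 269.]
head_center 0.9 [0.4838 0.4348 0.1093] [460. 160.]
jar_center 0.96 [ 0.7546 -0.2439  0.1021] [288. 354.]
pencil_center 0.57 [ 0.6356 -0.476   0.0049] [173. 377.]
slide_box_center 0.56 [0.6945 0.1458 0.0446] [417. 270.]
slide_box_center 0.55 [0.4399 0.063  0.0317] [336. 218.]
slide_box_center 0.52 [ 0.634  -0.4795  0.0051] [171. 377.]
top 503.7899303059472 [ 0.358  -0.0273  1.5633] [ 0.1294 -0.0194 -0.9914]
pliers 0.92 [ 0.3789 -0.398   0.0181] [423. 300.]
pliers 0.66 [ 0.5173 -0.2807  0.0106] [385. 254.]
pliers 0.65 [ 0.4022 -0.1562  0.0063] [344. 290.]
pliers 0.56 [ 0.5862 -0.1272  0.01  ] [336. 230.]
ring_eye 0.94 [ 0.3727 -0.399   0.0179] [423. 302.]
ring_eye 0.93 [ 0.5215 -0.2845  0.0116] [386. 252.]
ring_eye 0.65 [ 0.3974 -0.1555  0.009 ] [344. 292.]
ring_eye 0.63 [ 0.5812 -0.1267  0.013 ] [336. 232.]
stand 0.78 [0.6701 0.1641 0.0438] [242. 199.]
post_end 0.71 [0.6752 0.1578 0.049 ] [244. 197.]
post_end 0.22 [ 0.7276 -0.2282  0.1057] [373. 180.]
head_center 0.75 [0.4673 0.4487 0.1259] [135. 260.]
jar_center 0.6 [ 0.7304 -0.2287  0.1056] [373. 179.]
pencil_center 0.27 [ 0.5146 -0.2773  0.0141] [384. 255.]
slide_box_center 0.59 [0.4295 0.064  0.0349] [272. 279.]
```

View pics/scene0.png

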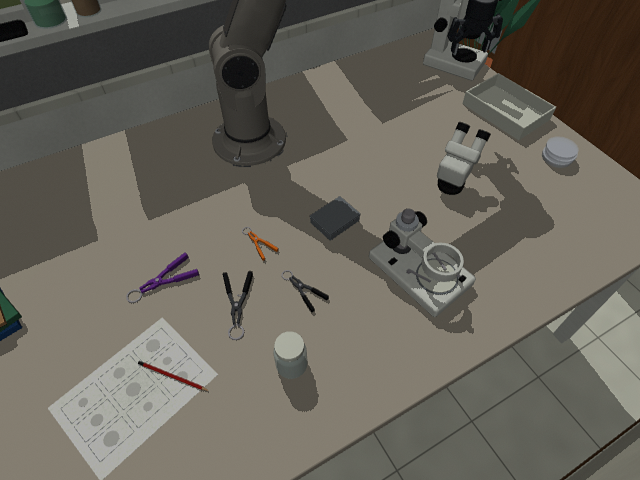

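View pics/top0.png

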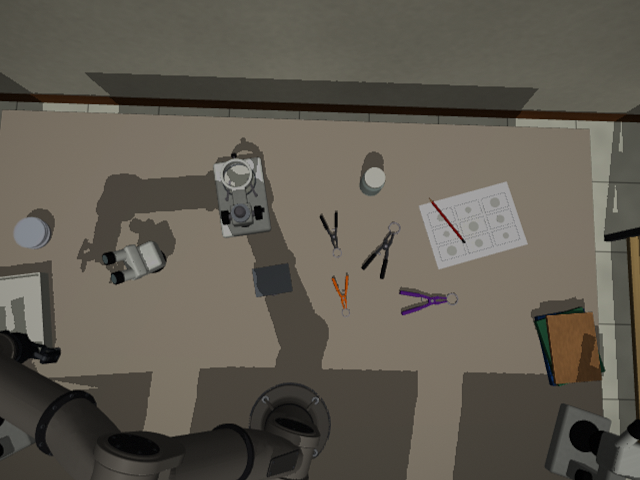

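The top view has four pliers: large black at (382,250), small black at (333,232), orange at (342,293) and purple at (428,300). The large black one fits, being the larger of the black pair. I'll confirm it in a crop, together with the post.

```bash
cat > /dev/null
python3 - <<'E'
from h import *
np.set_printoptions(precision=4,suppress=True)
T=imaging.grab_frame("top"); S=imaging.grab_frame("scene")
for n,f,c in(("top",T,(385,252)),("scene",S,(235,300))):
    for d in outline_of("pliers",n):
        m=d["region"]; v,u=np.nonzero(m)
        if len(u)and np.hypot(u.mean()-c[0],v.mean()-c[1])<20:
            P=np.array([back(f,p,.009)[:2] for p in zip(u,v)]); (ctr,sz,a)=cv2.minAreaRect(P.astype(np.float32)*1000)
            print(n,d["score"],len(u),"rect",ctr,sz,a,u.min(),u.max(),v.min(),v.max())
def crop(f,x,y,w,h,s): return cv2.resize(f["pixels"][y:y+h,x:x+w],None,fx=s,fy=s,interpolation=cv2.INTER_CUBIC)
a=np.hstack([crop(T,310,205,100,75,4),crop(S,205,255,100,75*1,4)])
b=np.hstack([crop(T,200,150,100,75,4),crop(S,365,195,100,75,4)])
save("c1.png",np.vstack([a,b]))
E
```

```text
top 0.93 414 rect (535.314453125, -274.48529052734375) (73.27592468261719, 169.99200439453125) 67.49134826660156 362 400 226 277
scene 0.7 565 rect (536.7611694335938, -277.43804931640625) (73.80219268798828, 189.4628448486328) 65.21002197265625 223 252 271 339
```

View pics/c1.png

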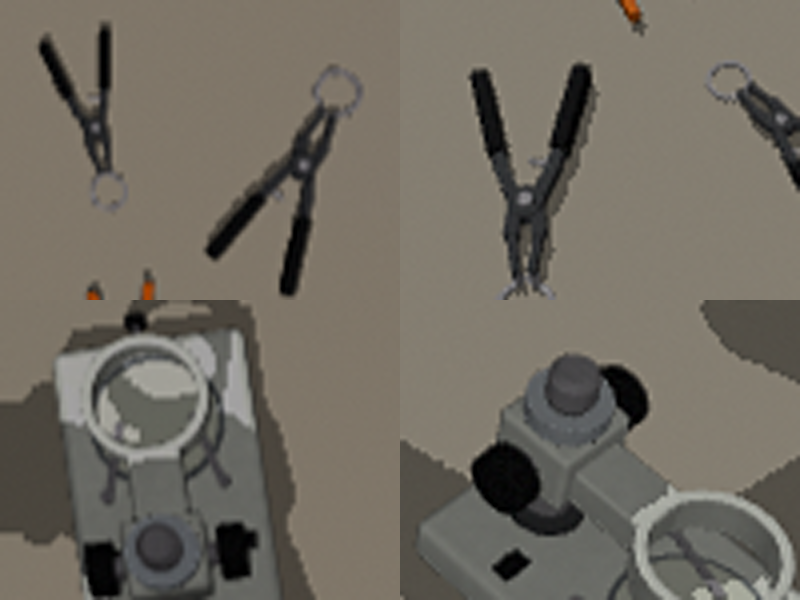

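The crop confirms the large black pliers. In the top view the pivot is at (385.5,246), the ring at (394,227.5), and the rear ends at (363,268) and (382,278). The post end is at about (239,211) in top and (409,211) in scene.

Run:
```python
from h import *
np.set_printoptions(precision=4,suppress=True)
T=imaging.grab_frame("top"); S=imaging.grab_frame("scene")
for n,f,pts in(("top",T,[(385.5,246.2,.012),(394,227.5,.00125),(363.5,267.2,.012),(382.3,277,.012)]),("scene",S,[(235.75,304.75,.012),(236.5,333.5,.00125),(225,273.5,.014),(250.5,273,.014)])):
    P=np.array([back(f,p[:2],p[2]) for p in pts]); print(n,P[:,:2])
    rear=P[2:].mean(0); d=P[1]-rear; print(" yaw",np.degrees(np.arctan2(d[1],d[0])),"len",np.linalg.norm(d[:2]),"rearwidth",np.linalg.norm(P[2]-P[3]))
print("post",back(T,(239.25,211.2),.1765),back(S,(409.3,211.3),.1765))
# relative light post segmentation dump
for n,f,c in(("top",T,(239,211)),("scene",S,(409,213))):
    print(n); print(cv2.cvtColor(f["pixels"],cv2.COLOR_RGB2GRAY)[c[1]-13:c[1]+17,c[0]-14:c[0]+15])
```

```text
top [[ 0.5409 -0.283 ]
 [ 0.6022 -0.3112]
 [ 0.4737 -0.2152]
 [ 0.445  -0.2737]]
 yaw -25.034753313688295 len 0.15762370563138822 rearwidth 0.06515099879256464
scene [[ 0.5406 -0.2816]
 [ 0.6064 -0.3102]
 [ 0.445  -0.2691]
 [ 0.4758 -0.2122]]
 yaw -25.460653147017297 len 0.1616946954362989 rearwidth 0.06475164339774218
post [0.6082 0.1536 0.1765] [0.6094 0.1584 0.1765]
top
[[ 75  59  61  72 103 101  97  78  88  99  99  99  99 100 100  99  99 100
  102 103  95  70  88 104 102 101 101 103 101]
 [ 72  60  61  73 102 100  99  89  85 101  98  98 100 100 100  99 100 100
  102 102  98  81  82 104 102 102 101 102 100]
 [ 90  62  56  79 101 100 101  96  80 102  98  99 100 100 102 100 101 101
  102 101 100  89  83 104 101 100 101 100 100]
 [100  88  84  95  99  99  99  96  79 102 100  99  99 100  99 100 102 101
  102 101 103  92  74 103 101 100 100 100 102]
 [101 102 101 101  99 100 100  95  81 101 101 100 100 100 102 101 102 103
  102 102 101  79  57  90  85 101 103 102 103]
 [102 101 101 100  99 100 101  97  81 100 102  96  80  97  96  97  98  96
   93  95  98  90  75  87  84  93 104 102 102
[... 5843 characters left out ...]
 95  95  96  95  92  91  92  78  87  92  96  96
   96  95  96  94  76 106 110 110 104  35   4]
 [111  72  70  76  80  89  92  94  94  97  95  94  96  93  97  97  96  96
   97  97  94  79  71 110 109 110 113  32   0]
 [118 108  87  75  77  82  80  95 105  94  95  96  94  95  96  96  97  97
   96  88  68  65  94 110 111 102  92   8  62]
 [109 118 112  82  78  80  82  86  89  90  97  94 107  92  92 103  98  95
   74  79  68  74 110 111 100  86  87  57 125]
 [ 95 108 118 113  94  82  83  85  86  88  89  88  91  83  87  88  87  83
   77  75  77 108 110  94  84  82  93 122 129]
 [ 90  95 106 118 112  88  94  83  84  87  87  88  87  85  87  84  82  79
   76  90 110 103  93  82  81  82 115 128 126]]
```

```bash
cat >> h.py <<'E'
from scipy.spatial.transform import Rotation as Ro
def down(az): # tool z down, tool x at azimuth az (deg)
    a=np.radians(az); x=np.array([np.cos(a),np.sin(a),0]); z=np.array([0,0,-1.]); return Ro.from_matrix(np.c_[x,np.cross(z,x),z])
def plan(targets,p0=None,R0=None):
    o=r.get_obs(); p0=np.array(o["tcp_pos"] if p0 is None else p0); R0=Ro.from_rotvec(o["orientation"]) if R0 is None else R0
    for p,az in targets:
        d=R0.inv().apply(np.array(p)-p0)/.5; t=(R0.inv()*down(az)).as_rotvec()/1.5
        print(p,az,"offset",d.round(4).tolist(),"turn",t.round(4).tolist(), "dist",np.linalg.norm(d)*.5)
def postmask(f,n):
    g=cv2.cvtColor(f["pixels"],cv2.COLOR_RGB2GRAY); m=np.zeros_like(g)
    if n=="top": m[204:219,232:247]=(g[204:219,232:247]<77)
    else: m[207:225,401:417]=((g<87)&(g>32))[207:225,401:417]; m[:214,415:]=0
    k,l=cv2.connectedComponents(m); return l==l[212,240 if n=="top" else 408]
def postsim(f,xy):
    P=[px(f,(xy[0]+q*np.cos(a),xy[1]+q*np.sin(a),z)) for q,z in((.016,.154),(.016,.171),(.0115,.1765)) for a in np.arange(0,6.28,.2)]
    im=np.zeros((4800,6400),np.uint8); cv2.fillConvexPoly(im,cv2.convexHull(((np.array(P)+.5)*10).astype(np.int32)),255)
    return cv2.resize(im,(640,480),interpolation=cv2.INTER_AREA)/255.
def cen(m): 
    v,u=np.nonzero(m>0); w_=m[v,u].astype(float); return np.array([(u*w_).sum(),(v*w_).sum()])/w_.sum(), w_.sum()
E
python3 - <<'E'
from h import *
np.set_printoptions(precision=4,suppress=True)
for n in("top","scene"):
    f=imaging.grab_frame(n); c,A=cen(postmask(f,n)); xy=np.array([.609,.156])
    for _ in range(3):
        s,B=cen(postsim(f,xy)); xy=xy+(back(f,c,.163)-back(f,s,.163))[:2]
    print(n,xy,c,A,B)
az=Ro.from_rotvec(r.get_obs()["orientation"]).apply([1,0,0]); az=np.degrees(np.arctan2(az[1],az[0])); print("az",az)
plan([((.239,.631,.36),az),((.50,.30,.36),157),((.55,.0,.36),156),((.487,-.2565,.16),154.8)])
E
```

```text
top [0.61  0.155] [239.3496 211.439 ] 123.0 116.74509803921569
scene [0.6111 0.1554] [407.8011 216.086 ] 186.0 175.2901960784314
az 159.27001227701334
(0.239, 0.631, 0.36) 159.27001227701334 offset [-0.0004, -0.0006, -0.2882] turn [0.0, -0.0, -0.0] dist 0.14410140199075894
(0.5, 0.3, 0.36) 157 offset [-0.7229, -0.4349, -0.2882] turn [0.0, -0.0, 0.0264] dist 0.44576419416971685
(0.55, 0.0, 0.36) 156 offset [-1.0288, -0.9607, -0.2883] turn [0.0, -0.0, 0.038] dist 0.7184082555751861
(0.487, -0.2565, 0.16) 154.8 offset [-1.0926, -1.4851, 0.1117] turn [0.0, -0.0, 0.052] dist 0.9235293821391266
```

Emit:
carry_out(offset=[[0,0,-0.1],[0,0,-0.2],[-0.03,-0.02,-0.288],[-0.723,-0.435,-0.288],[-0.723,-0.435,-0.288],[-0.723,-0.435,-0.288],[-0.723,-0.435,-0.288],[-0.723,-0.435,-0.288]], turn=[[0,0,0],[0,0,0],[0,0,0],[0,0,0.026],[0,0,0.026],[0,0,0.026],[0,0,0.026],[0,0,0.026]], hand=0, force=40)

```text
clock: 2.1
tcp_pos: [0.4055, 0.4188, 0.3602]
orientation: [0.625, 3.079, 0.001]
contact_force: [0.4, 0.2, 0.2]
grip_width: 0.0854
```

Run:
```python
from h import *
o=r.get_obs(); print(o["clock"],o["tcp_pos"],o["orientation"],np.round(o["joints"],2),o["qvel"].round(2) if hasattr(o["qvel"],"round") else o["qvel"])
plan([((.50,.30,.36),157),((.55,.0,.36),156),((.487,-.2565,.20),154.8)])
```

```text
2.1 [0.40551506 0.41881936 0.3602124 ] [6.25243605e-01 3.07855513e+00 1.01324189e-03] [-1.02  0.22  0.14  1.6  -0.03  1.33  0.29] [ 0.6  -0.15  0.26  0.21 -0.04 -0.05  0.86]
(0.5, 0.3, 0.36) 157 offset [-0.2667, -0.1451, 0.0003] turn [0.0004, 0.0, 0.0005] dist 0.15180741174578657
(0.55, 0.0, 0.36) 156 offset [-0.5928, -0.6585, 0.0] turn [0.0004, 0.0, 0.0121] dist 0.44304131052859397
(0.487, -0.2565, 0.2) 154.8 offset [-0.6769, -1.1803, 0.3197] turn [0.0004, 0.0, 0.0261] dist 0.6988304886376362
```

Emit:
carry_out(offset=[[-0.267,-0.145,0],[-0.267,-0.145,0],[-0.267,-0.145,0],[-0.593,-0.659,0],[-0.593,-0.659,0],[-0.593,-0.659,0],[-0.593,-0.659,0],[-0.593,-0.659,0]], turn=[[0,0,0],[0,0,0],[0,0,0],[0,0,0.012],[0,0,0.012],[0,0,0.012],[0,0,0.012],[0,0,0.012]])

```text
clock: 2.9
tcp_pos: [0.5396, 0.0547, 0.3602]
orientation: [0.653, 3.072, 0.001]
contact_force: [-0.0, 0.2, 0.1]
grip_width: 0.0853
```

Run:
```python
from h import *
o=r.get_obs(); print(np.round(o["joints"],2))
plan([((.55,-.02,.36),155.5),((.487,-.2565,.12),154.8)])
```

```text
[-0.55  0.15  0.39  1.7  -0.06  1.31  1.  ]
(0.55, -0.02, 0.36) 155.5 offset [-0.0797, -0.1281, 0.0004] turn [0.0005, 0.0003, 0.0059] dist 0.07543279633319423
(0.487, -0.2565, 0.12) 154.8 offset [-0.1567, -0.6118, 0.4801] turn [0.0005, 0.0003, 0.0141] dist 0.39665275189355464
```

Emit:
carry_out(offset=[[-0.157,-0.612,0.48],[-0.157,-0.612,0.48],[-0.157,-0.612,0.48],[-0.157,-0.612,0.48],[-0.157,-0.612,0.48],[-0.157,-0.612,0.48],[-0.157,-0.612,0.48],[-0.157,-0.612,0.48]], turn=[[0,0,0.014],[0,0,0.014],[0,0,0.014],[0,0,0.014],[0,0,0.014],[0,0,0.014],[0,0,0.014],[0,0,0.014]])

```text
clock: 3.7
tcp_pos: [0.4865, -0.2563, 0.1188]
orientation: [0.685, 3.065, -0.0]
contact_force: [1.0, 0.5, 0.1]
grip_width: 0.0855
```

Emit:
carry_out(offset=[[0,0,0]], turn=[[0,0,0]])

```text
clock: 3.8
tcp_pos: [0.4824, -0.2598, 0.1169]
orientation: [-0.697, -3.058, 0.004]
contact_force: [-1.4, -0.1, 0.5]
grip_width: 0.0853
```

Run:
```python
from h import *
o=r.get_obs(); print(np.round(o["joints"],2),o["tcp_pos"])
plan([((.4867,-.2565,.016),154.8)])
a=[]
for n,x,y in(("top",335,205),("scene",190,240)):
    f=imaging.grab_frame(n); a.append(cv2.resize(f["pixels"][y:y+100,x:x+80],None,fx=5,fy=5,interpolation=cv2.INTER_CUBIC))
save("c2.png",np.hstack(a))
```

```text
[-0.01  0.43  0.5   1.97 -0.27  0.81  1.76] [ 0.48241414 -0.25977904  0.11687015]
(0.4867, -0.2565, 0.016) 154.8 offset [-0.0059, 0.0104, 0.2017] turn [-0.0026, -0.0033, -0.0055] dist 0.10101439699478976
```

View pics/c2.png

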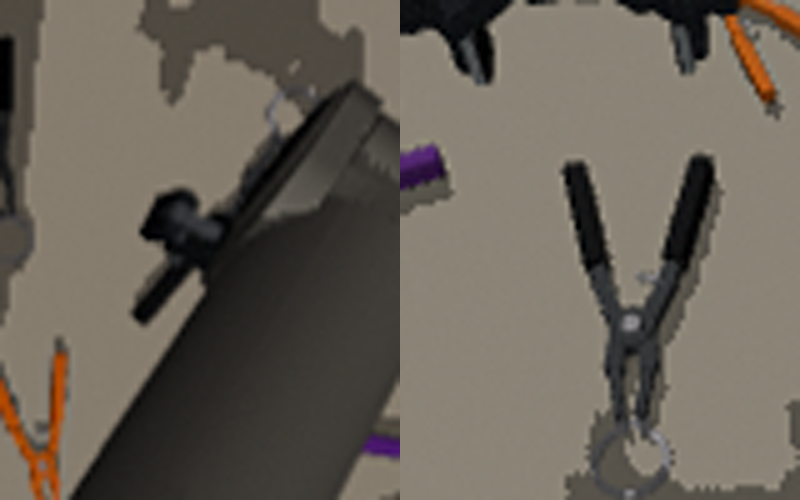

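Emit:
carry_out(offset=[[0,0,0.05],[0,0,0.1]], turn=[[0,0,0],[0,0,0]])

```text
clock: 4.1
tcp_pos: [0.4894, -0.2534, 0.0709]
orientation: [0.68, 3.063, 0.001]
contact_force: [-0.3, 0.9, -0.7]
grip_width: 0.0854
```

Run:
```python
from h import *
imaging.grab_frame("top");imaging.grab_frame("top");imaging.grab_frame("top")
o=r.get_obs(); print(np.round(o["qvel"],2),o["tcp_pos"])
plan([((.4867,-.2565,.016),154.8)])
```

```text
[-0.   -0.03  0.02 -0.03  0.01  0.01 -0.  ] [ 0.4871656  -0.25294715  0.06983354]
(0.4867, -0.2565, 0.016) 154.8 offset [-0.0023, -0.0069, 0.1077] turn [0.0004, -0.0011, 0.0016] dist 0.05395265650172257
```

Emit:
carry_out(offset=[[-0.001,-0.007,0.03],[-0.002,-0.007,0.06],[-0.002,-0.007,0.09],[-0.002,-0.007,0.108],[-0.002,-0.007,0.108],[-0.002,-0.007,0.108]], turn=[[0,0,0],[0,0,0],[0,0,0],[0,0,0],[0,0,0],[0,0,0]])

```text
clock: 4.85
tcp_pos: [0.4862, -0.2584, 0.0157]
orientation: [-0.686, -3.065, 0.0]
contact_force: [0.9, 0.2, 0.5]
grip_width: 0.0852
```

Run:
```python
from h import *
f=imaging.grab_frame("scene"); save("c3.png",f["pixels"][220:350,170:310],5)
o=r.get_obs(); print(np.round(o["qvel"],2),o["tcp_pos"],o["contact_force"])
plan([((.4867,-.2565,.016),154.8)])
print(px(f,(.541,-.282,.012)),px(f,(.4867,-.2565,.009)))
```

```text
[-0.   -0.01  0.   -0.   -0.   -0.    0.  ] [ 0.48650758 -0.25855533  0.01605407] [0.34789507 0.25097896 0.13035005]
(0.4867, -0.2565, 0.016) 154.8 offset [0.0014, 0.0039, 0.0001] turn [-0.0, 0.0002, -0.0002] dist 0.002065023567006311
[235.66904774 304.9387828 ] [236.4823129  284.59297221]
```

View pics/c3.png

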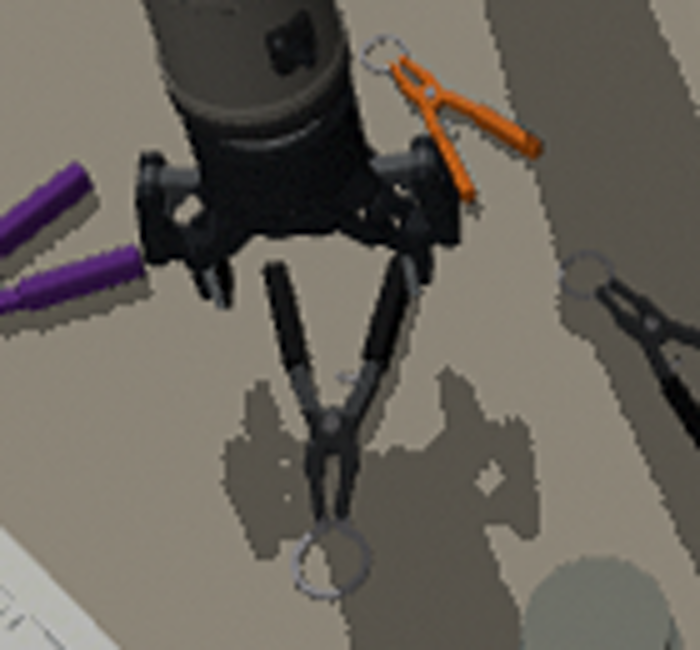

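The scene crop shows the open fingers straddling the rear of the handles, with the tips at about image (214,280) and (253,278). The right finger is close to the right handle, so I'll check this against projection.

Run:
```python
from h import *
f=imaging.grab_frame("scene"); o=r.get_obs(); R=Ro.from_rotvec(o["orientation"]); p=np.array(o["tcp_pos"])
for s in(-1,1):
  for dx in(-.011,.011):
    for z in (.013,.0): print(s,dx,z,((px(f,p+R.apply([dx,s*.0427,z]))-[170,220])*5).round())
d=np.array([np.cos(np.radians(-25.2)),np.sin(np.radians(-25.2)),0]); L=np.array([-d[1],d[0],0]); pv=np.array([.541,-.282,0])
for b,hw in((.039,.0261),(.060,.0305),(.098,.0385)):
    print(b,[((px(f,pv-b*d+s*hw*L+[0,0,.018])-[170,220])*5).round() for s in(-1,1)])
```

```text
-1 -0.011 0.013 [244. 355.]
-1 -0.011 0.0 [239. 342.]
-1 0.011 0.013 [246. 318.]
-1 0.011 0.0 [242. 304.]
1 -0.011 0.013 [415. 343.]
1 -0.011 0.0 [412. 330.]
1 0.011 0.013 [415. 306.]
1 0.011 0.0 [412. 293.]
0.039 [array([276., 353.]), array([382., 346.])]
0.06 [array([268., 318.]), array([391., 309.])]
0.098 [array([256., 255.]), array([408., 245.])]
```

Run:
```python
from h import *
f=imaging.grab_frame("scene"); o=r.get_obs(); R=Ro.from_rotvec(o["orientation"]); p=np.array(o["tcp_pos"]); print(p,o["orientation"])
k=10; x0,y0=195,252; im=cv2.resize(f["pixels"][y0:y0+60,x0:x0+80],None,fx=k,fy=k,interpolation=cv2.INTER_NEAREST).copy()
im=np.clip(im.astype(float)*2.0,0,255).astype(np.uint8)
def dot(X,c): cv2.circle(im,tuple(int(v) for v in (px(f,X)-[x0,y0]+.5)*k),4,c,-1)
for s in(-1,1):
  for dx in(-.011,.011):
    dot(p+R.apply([dx,s*.0427,0]),(255,0,0))
dot(p,(255,255,0)); dot(p+R.apply([0,0,.014]),(0,255,0))
save("c4.png",im)
```

```text
[ 0.48676169 -0.25857399  0.01641541] [ 6.85290302e-01  3.06488303e+00 -2.04802549e-04]
```

View pics/c4.png

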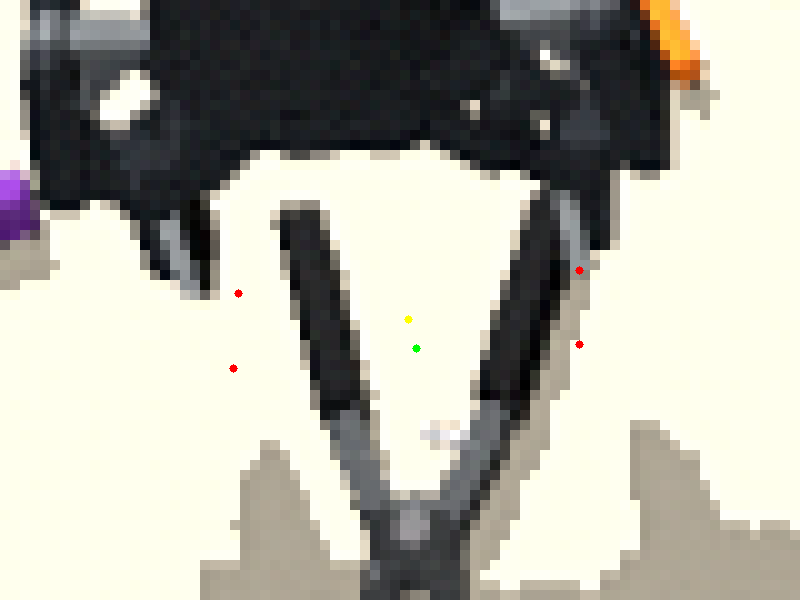

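The tips are higher or further back in the image than my model predicts, at 10x crop positions (205,295) and (580,265). I'll fit tool-frame tip positions from both poses, and use the top camera too.

Run:
```python
from h import *
from scipy.optimize import least_squares
np.set_printoptions(precision=4,suppress=True)
f=imaging.grab_frame("scene"); o=r.get_obs(); print(o["contact_force"])
A=(np.array([.48241,-.25978,.11687]),Ro.from_rotvec([-.697,-3.058,.004])); B=(np.array(o["tcp_pos"]),Ro.from_rotvec(o["orientation"]))
for s,a,b in((-1,(207,256.5),(215.3,281.5)),(1,(247,254.6),(253,278.3))):
    for dx in(-.011,0,.011):
      fun=lambda q:np.r_[px(f,A[0]+A[1].apply([dx,q[0],q[1]]))-a,px(f,B[0]+B[1].apply([dx,q[0],q[1]]))-b]
      g=least_squares(fun,[s*.043,0]); print(s,dx,g.x,g.fun)
# shadow direction: known thing: jar 105 mm high top
```

```text
[-0.0931  0.0486  0.0087]
-1 -0.011 [-0.0422 -0.0323] [-0.4456  0.0926  0.4783 -0.0954]
-1 0 [-0.0459 -0.0161] [-0.3661  0.2625  0.3893 -0.2914]
-1 0.011 [-0.0495  0.    ] [-0.2892  0.4272  0.3034 -0.4804]
1 -0.011 [ 0.0485 -0.0329] [-0.195  -0.3955  0.2166  0.4559]
1 0 [ 0.0464 -0.0167] [-0.1387 -0.2248  0.1529  0.2589]
1 0.011 [ 0.0443 -0.0006] [-0.0843 -0.0594  0.0914  0.0689]
```

Run:
```python
from h import *
np.set_printoptions(precision=4,suppress=True)
S=imaging.grab_frame("scene");T=imaging.grab_frame("top"); o=r.get_obs()
R=Ro.from_rotvec(o["orientation"]); p=np.array(o["tcp_pos"])
print("now shadows",back(S,(222,296.7),0),back(S,(259.5,294.7),0)); print("c2 top shadow",back(T,(370,225.5),0))
for z in (0,-.016,-.032): print(z,[p+R.apply([0,s*.046,z]) for s in(-1,1)])
# sun from jar: top z .105 & shadow; print brightness-based shadow extents around jar in top
g=cv2.cvtColor(T["pixels"],cv2.COLOR_RGB2GRAY); jc=w(T,look_for("jar_center","top")[0]["xyz"]); print("jar",jc)
hsv=g[140:215,345:405]; print(np.argwhere(hsv<75).min(0)+[140,345],np.argwhere(hsv<75).max(0)+[140,345])
save("c5.png",np.hstack([cv2.resize(T["pixels"][145:305,325:425],None,fx=3.75,fy=3.75,interpolation=cv2.INTER_CUBIC),cv2.resize(S["pixels"][230:390,200:300],None,fx=3.75,fy=3.75,interpolation=cv2.INTER_CUBIC)]))
```

```text
now shadows [ 0.4956 -0.301   0.    ] [ 0.5368 -0.2174  0.    ]
c2 top shadow [ 0.6066 -0.2355  0.    ]
0 [array([ 0.4671, -0.3   ,  0.0163]), array([ 0.5062, -0.2168,  0.0163])]
-0.016 [array([ 0.4671, -0.3   ,  0.0323]), array([ 0.5062, -0.2168,  0.0323])]
-0.032 [array([ 0.467 , -0.3   ,  0.0483]), array([ 0.5062, -0.2168,  0.0483])]
jar [ 0.7283 -0.2249  0.1065]
[140 345] [214 404]
```

View pics/c5.png

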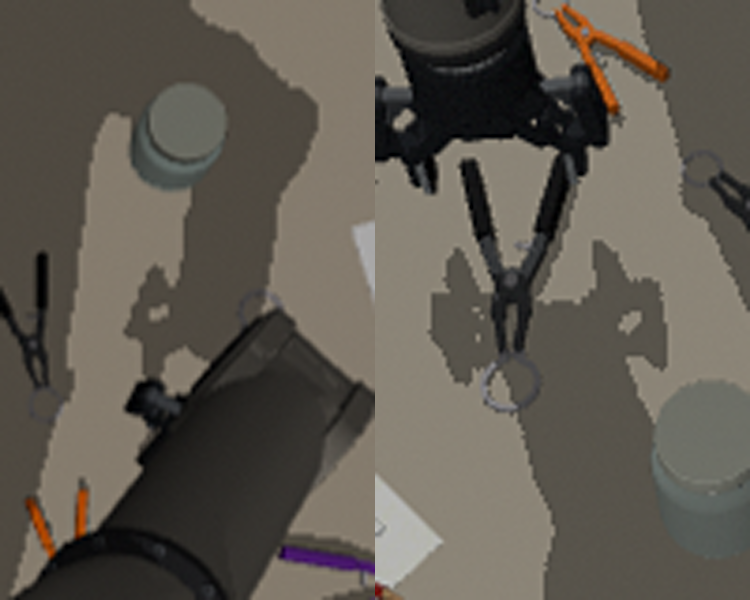

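The shadows (offset shrinking from 105 mm to 29 mm over a 100 mm descent) put the open fingertips at about z = 30–38 mm, higher than the model gives. The pliers' centre line is about 4.5 mm to the pliers' left of the tool. I'll correct that and part-close to look at the tips again.

Emit:
carry_out(offset=[[-0.003,0.005,0],[-0.006,0.009,0],[-0.006,0.009,0],[-0.006,0.009,0],[-0.006,0.009,0]], turn=[[0,0,0],[0,0,0],[0,0,0],[0,0,0],[0,0,0]], hand=0.14)

```text
clock: 5.7
tcp_pos: [0.4909, -0.2555, 0.0159]
orientation: [-0.685, -3.066, 0.0]
contact_force: [1.4, -0.2, 0.9]
grip_width: 0.0735
```

Run:
```python
from h import *
f=imaging.grab_frame("scene"); o=r.get_obs(); R=Ro.from_rotvec(o["orientation"]); p=np.array(o["tcp_pos"]); print(p,o["contact_force"],o["grip_width"])
k=10; x0,y0=195,252; im=cv2.resize(f["pixels"][y0:y0+60,x0:x0+80],None,fx=k,fy=k,interpolation=cv2.INTER_NEAREST).copy()
im=np.clip(im.astype(float)*2.0,0,255).astype(np.uint8)
def dot(X,c): cv2.circle(im,tuple(int(v) for v in (px(f,X)-[x0,y0]+.5)*k),4,c,-1)
for z,c in((0,(255,0,0)),(-.015,(0,0,255))):
  for s in(-1,1):
    for dx in(-.011,.011): dot(p+R.apply([dx,s*o["grip_width"]/2,z]),c)
dot(p,(255,255,0))
save("c6.png",im)
```

```text
[ 0.49081695 -0.25555059  0.01584186] [0.88093614 0.13792426 0.89168064] 0.07349231374242905
```

View pics/c6.png

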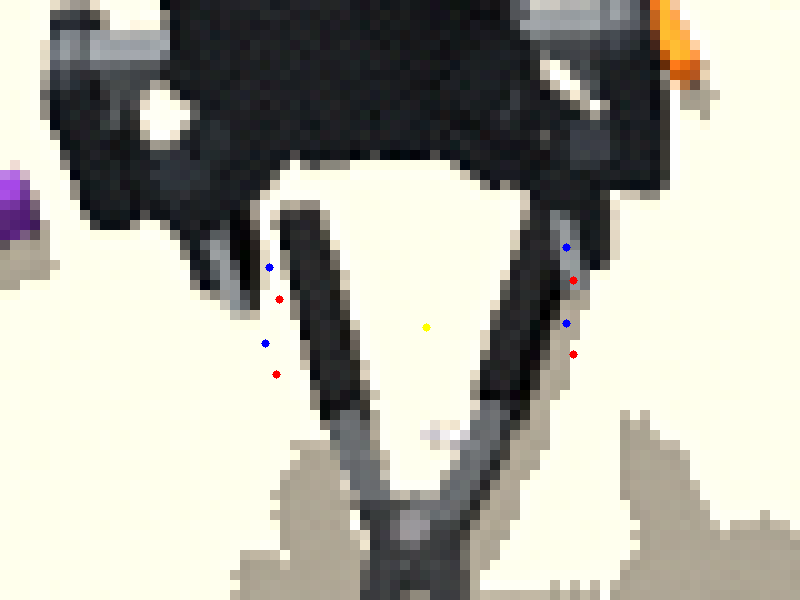

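Fingers now stand either side of the handles, with left tip at (245,310) and right tip at (580,285) in the 10x crop. They are roughly centred but still high. I'll lower a little and watch the force.

Emit:
carry_out(offset=[[0,0,0.004],[0,0,0.008],[0,0,0.012],[0,0,0.015],[0,0,0.015],[0,0,0.015]], turn=[[0,0,0],[0,0,0],[0,0,0],[0,0,0],[0,0,0],[0,0,0]])

```text
clock: 6.35
tcp_pos: [0.4909, -0.2555, 0.0083]
orientation: [-0.685, -3.066, -0.0]
contact_force: [0.3, -0.3, 0.8]
grip_width: 0.0735
```

Run:
```python
from h import *
o=r.get_obs();print(o["contact_force"],o["tcp_pos"],o["moment"],o["joints"])
f=imaging.grab_frame("scene"); k=10; x0,y0=195,252; im=cv2.resize(f["pixels"][y0:y0+60,x0:x0+80],None,fx=k,fy=k,interpolation=cv2.INTER_NEAREST)
save("c7.png",np.clip(im.astype(float)*3,0,255).astype(np.uint8))
```

```text
[ 0.32213485 -0.33015367  0.82446895] [ 0.49092369 -0.25553408  0.0083266 ] [ 0.03783582  0.03291431 -0.03540797] [ 0.06829499  0.59947967  0.38837573  2.01464624 -0.38886088  0.59865434
  1.85131732]
```

View pics/c7.png

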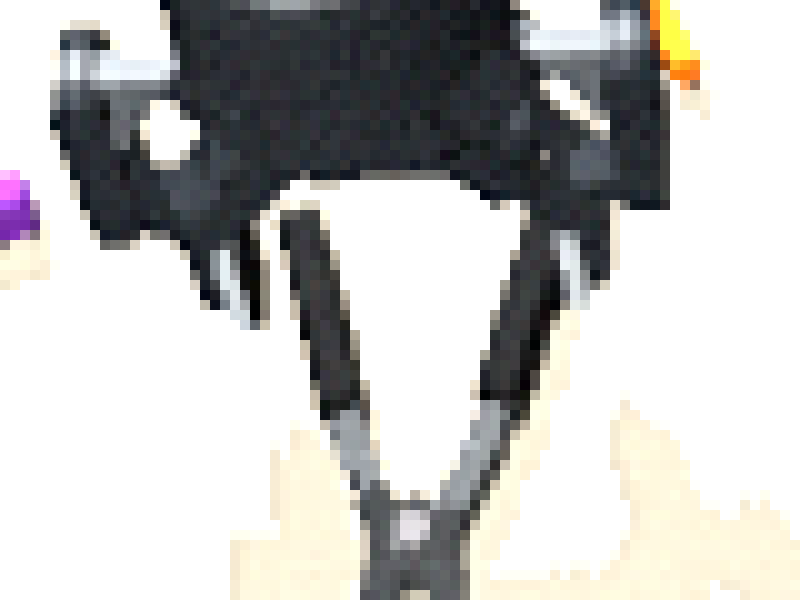

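Emit:
carry_out(offset=[[0,0,0.002],[0,0,0.004],[0,0,0.006],[0,0,0.006]], turn=[[0,0,0],[0,0,0],[0,0,0],[0,0,0]])

```text
clock: 6.8
tcp_pos: [0.4909, -0.2555, 0.0053]
orientation: [-0.685, -3.066, -0.0]
contact_force: [-0.2, -0.6, 0.9]
grip_width: 0.0734
```

Emit:
carry_out(offset=[[0,0,0.002],[0,0,0.004],[0,0,0.006],[0,0,0.006]], turn=[[0,0,0],[0,0,0],[0,0,0],[0,0,0]])

```text
clock: 7.2
tcp_pos: [0.4908, -0.2554, 0.0022]
orientation: [-0.685, -3.066, -0.0]
contact_force: [0.1, -0.3, 0.2]
grip_width: 0.0737
```

Emit:
carry_out(offset=[[0,0,0.002],[0,0,0.004],[0,0,0.006],[0,0,0.006]], turn=[[0,0,0],[0,0,0],[0,0,0],[0,0,0]])

```text
clock: 7.6
tcp_pos: [0.4908, -0.2554, -0.0008]
orientation: [-0.685, -3.066, -0.0]
contact_force: [-1.0, -0.3, 0.4]
grip_width: 0.0733
```

Emit:
carry_out(offset=[[0,0,0.002],[0,0,0.004],[0,0,0.006],[0,0,0.006]], turn=[[0,0,0],[0,0,0],[0,0,0],[0,0,0]])

```text
clock: 8.0
tcp_pos: [0.4909, -0.2554, -0.0038]
orientation: [-0.685, -3.066, -0.0]
contact_force: [-0.0, -0.6, 0.5]
grip_width: 0.0734
```

No contact with the reported TCP below the counter, so the TCP reading (or fingertip offset) is biased by more than 15 mm in z, as the images suggested. I'll keep feeling for the counter.

Emit:
carry_out(offset=[[0,0,0.002],[0,0,0.005],[0,0,0.008],[0,0,0.008]], turn=[[0,0,0],[0,0,0],[0,0,0],[0,0,0]])

```text
clock: 8.4
tcp_pos: [0.4908, -0.2554, -0.0079]
orientation: [-0.685, -3.066, -0.0]
contact_force: [0.4, -0.1, 0.0]
grip_width: 0.0734
```

Emit:
carry_out(offset=[[0,0,0.002],[0,0,0.004],[0,0,0.006],[0,0,0.006]], turn=[[0,0,0],[0,0,0],[0,0,0],[0,0,0]])

```text
clock: 8.8
tcp_pos: [0.4909, -0.2554, -0.0108]
orientation: [-0.685, -3.066, -0.0]
contact_force: [-0.2, 0.9, -0.5]
grip_width: 0.0734
```

Emit:
carry_out(offset=[[0,0,0.002],[0,0,0.004],[0,0,0.006],[0,0,0.006]], turn=[[0,0,0],[0,0,0],[0,0,0],[0,0,0]])

```text
clock: 9.2
tcp_pos: [0.4909, -0.2555, -0.0138]
orientation: [-0.685, -3.066, -0.0]
contact_force: [0.3, -0.6, -0.5]
grip_width: 0.0733
```

Run:
```python
from h import *
f=imaging.grab_frame("scene"); k=10; x0,y0=195,252; im=cv2.resize(f["pixels"][y0:y0+60,x0:x0+80],None,fx=k,fy=k,interpolation=cv2.INTER_NEAREST)
save("c8.png",np.clip(im.astype(float)*2.4,0,255).astype(np.uint8))
```

```text
(no output)
```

View pics/c8.png

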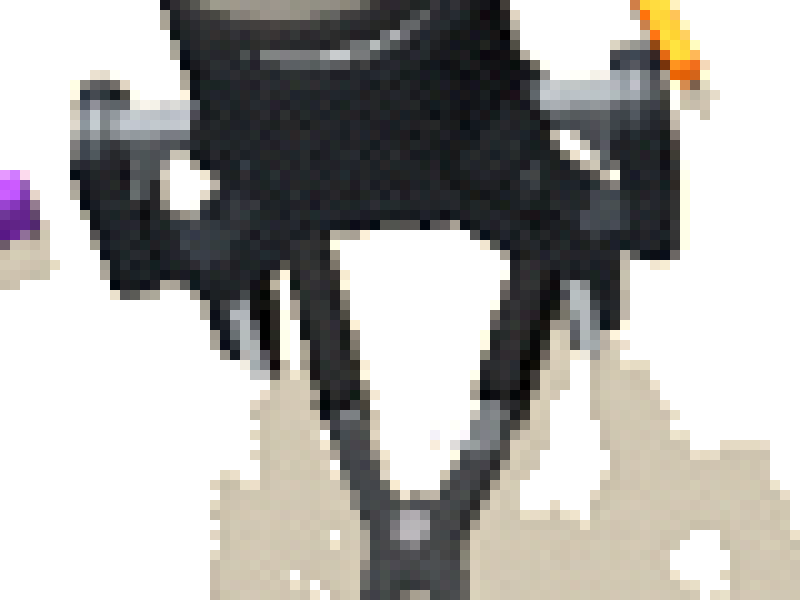

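Shadow and tips now almost meet: tips at (265,375) and (590,350), shadow at (280,370) and (620,330). The tips are therefore within a few mm of the counter. I'll work out where they sit along the handles.

Run:
```python
from h import *
np.set_printoptions(precision=4,suppress=True)
f=imaging.grab_frame("scene"); a=np.radians(-25.2); d=np.array([np.cos(a),np.sin(a)]); L=np.array([-d[1],d[0]]); pv=np.array([.541,-.282])
def q(n,u,z): X=back(f,u,z)[:2]-pv; print(n,X+pv,"fwd",X@d,"left",X@L)
for z in(.0,.004): q("tipL",(221.5,289.5),z); q("tipR",(254,287),z)
q("slvL",(229,293),.015); q("slvR",(245,292),.015); q("rearL",(225,273),.015);q("rearR",(250.4,272),.015); q("pivot",(236,304.6),.015)
o=r.get_obs(); X=np.array(o["tcp_pos"])[:2]-pv; print("tcp",X@d,X@L,o["tcp_pos"])
```

```text
tipL [ 0.4756 -0.294 ] fwd -0.0541121478976664 left -0.03871523351605364
tipR [ 0.5095 -0.2198] fwd -0.05495482459547755 left 0.04285715651088028
tipL [ 0.4781 -0.2943] fwd -0.05164481704920925 left -0.03793033528351711
tipR [ 0.512  -0.2205] fwd -0.052484208599947214 left 0.043324047494550356
slvL [ 0.5037 -0.2831] fwd -0.03327580507514579 left -0.016858847872258827
slvR [ 0.5207 -0.2476] fwd -0.03299536311557565 left 0.022482529918896463
rearL [ 0.4443 -0.2686] fwd -0.09322084370197012 left -0.029109619973569905
rearR [ 0.4736 -0.2113] fwd -0.09112787370643968 left 0.03525629415822282
pivot [ 0.5423 -0.2812] fwd 0.0008367542008880247 left 0.0012565177417324343
tcp -0.05658669140205499 0.0026760649135264755 [ 0.4909 -0.2555 -0.0136]
```

Fingers are centred: tip midpoint is 2.5 mm left and the handle centre line 2.9 mm left. The TCP is on the grip point. I'll raise 6 mm, since the pads swing forward, then squeeze while rising with the swing.

Emit:
carry_out(offset=[[0,0,-0.006],[0,0,-0.012],[0,0,-0.012]], turn=[[0,0,0],[0,0,0],[0,0,0]])

```text
clock: 9.6
tcp_pos: [0.4913, -0.2557, -0.007]
orientation: [0.685, 3.065, -0.0]
contact_force: [-0.2, -0.9, 0.5]
grip_width: 0.0735
```

Emit:
carry_out(offset=[[0,0,0],[0,0,-0.002],[0,0,-0.005],[0,0,-0.008],[0,0,-0.01],[0,0,-0.01],[0,0,-0.01]], turn=[[0,0,0],[0,0,0],[0,0,0],[0,0,0],[0,0,0],[0,0,0],[0,0,0]], hand=1, force=45)

```text
clock: 10.3
tcp_pos: [0.491, -0.2554, -0.0028]
orientation: [-0.685, -3.066, -0.0]
contact_force: [1.0, -0.4, -0.5]
grip_width: 0.0281
```

Run:
```python
from h import *
f=imaging.grab_frame("scene"); o=r.get_obs(); print(o["grip_width"],o["contact_force"],o["moment"],o["tcp_pos"])
k=8; x0,y0=190,255; im=cv2.resize(f["pixels"][y0:y0+75,x0:x0+100],None,fx=k,fy=k,interpolation=cv2.INTER_NEAREST)
save("c9.png",np.clip(im.astype(float)*2.2,0,255).astype(np.uint8))
```

```text
0.028475739715687773 [ 0.36654987  0.02789108 -0.24156497] [-0.10359906 -0.23655843  0.03242744] [ 0.49092    -0.2553914  -0.00284749]
```

View pics/c9.png

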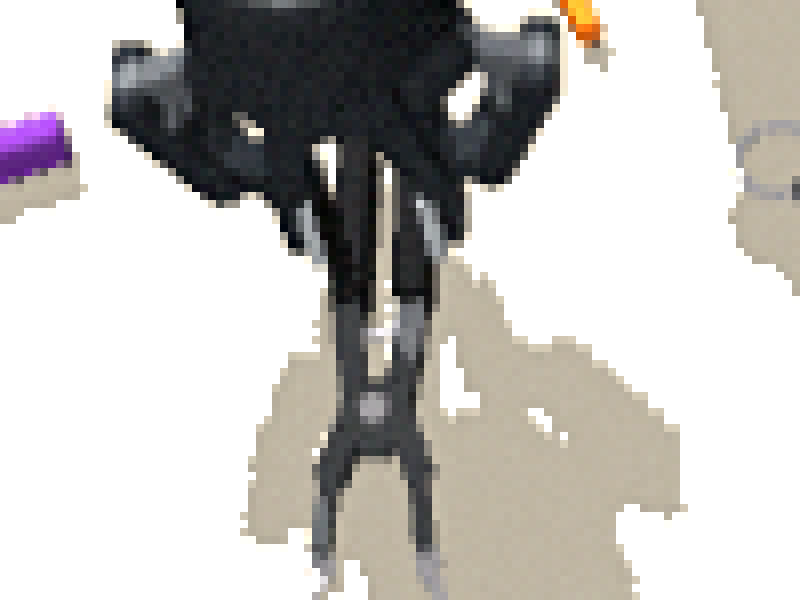

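The crop shows the handles shut parallel in the pads and the jaw tips spread, with the pivot at image (236.5,305.6). The squeeze is at the stop. Next I lift.

Emit:
carry_out(offset=[[0,0,-0.02],[0,0,-0.06],[0,0,-0.12],[0,0,-0.2],[0,0,-0.28],[0,0,-0.36],[0,0,-0.44],[0,0,-0.5]], turn=[[0,0,0],[0,0,0],[0,0,0],[0,0,0],[0,0,0],[0,0,0],[0,0,0],[0,0,0]], force=55)

```text
clock: 11.15
tcp_pos: [0.4906, -0.2558, 0.2502]
orientation: [0.686, 3.064, 0.0]
contact_force: [0.3, -0.8, -1.4]
grip_width: 0.027
```

Run:
```python
from h import *
o=r.get_obs(); print(o["grip_width"],o["contact_force"],o["moment"],o["tcp_pos"])
plan([((.53,-.06,.25),175),((.4897,.1251,.25),194)])
f=imaging.grab_frame("scene")
for q in("pliers","ring_eye"):
  for d in look_for(q,"scene")[:4]: X=w(f,d["xyz"]); print(q,round(d["score"],2),X.round(3),px(f,X).round())
```

```text
0.027032475283581107 [ 0.33997691 -0.80929452 -1.43667715] [ 0.00962967 -0.07629207 -0.01734697] [ 0.49056514 -0.25575593  0.25022262]
(0.53, -0.06, 0.25) 175 offset [0.0956, 0.3878, 0.0005] turn [0.0002, 0.0009, -0.2355] dist 0.19968861654508396
(0.4897, 0.1251, 0.25) 194 offset [0.3263, 0.6883, 0.0004] turn [0.0, 0.0009, -0.4565] dist 0.38085698266933643
pliers 0.86 [ 0.541 -0.282  0.27 ] [217. 242.]
pliers 0.77 [ 0.382 -0.395  0.013] [169. 276.]
pliers 0.48 [ 0.402 -0.154  0.008] [259. 245.]
ring_eye 0.92 [ 0.596 -0.122  0.012] [304. 294.]
ring_eye 0.88 [ 0.384 -0.398  0.017] [168. 277.]
ring_eye 0.77 [ 0.405 -0.152  0.011] [260. 245.]
ring_eye 0.56 [ 0.538 -0.275  0.271] [219. 239.]
```

The weight (-1.4 N) is on the hand and the network sees the pliers at z≈0.27. Now over to the post.

Emit:
carry_out(offset=[[0.02,0.08,0],[0.04,0.17,0],[0.06,0.26,0],[0.08,0.34,0],[0.12,0.43,0],[0.18,0.51,0],[0.24,0.58,0],[0.29,0.64,0]], turn=[[0,0,-0.05],[0,0,-0.11],[0,0,-0.17],[0,0,-0.23],[0,0,-0.29],[0,0,-0.35],[0,0,-0.4],[0,0,-0.44]])

```text
clock: 12.1
tcp_pos: [0.4935, 0.098, 0.2456]
orientation: [0.352, -3.118, 0.001]
contact_force: [-0.0, 0.2, -1.0]
grip_width: 0.0271
```

Run:
```python
from h import *
imaging.grab_frame("scene");imaging.grab_frame("scene");imaging.grab_frame("scene")
o=r.get_obs(); print(o["clock"],o["grip_width"],o["contact_force"],o["tcp_pos"],o["qvel"])
plan([((.4897,.1251,.22),194)])
```

```text
12.25 0.027110684438006058 [ 0.45933558 -0.14169315 -1.86752314] [0.49380424 0.09852995 0.24564226] [ 0.04067796  0.00090516  0.06787937 -0.00597389  0.02015126  0.00194349
  0.00569747]
(0.4897, 0.1251, 0.22) 194 offset [-0.0041, 0.0536, 0.0513] turn [0.0003, -0.0026, -0.012] dist 0.03715289316985387
```

Emit:
carry_out(offset=[[-0.002,0.03,0.03],[-0.004,0.054,0.06],[-0.004,0.054,0.091],[-0.004,0.054,0.091],[-0.004,0.054,0.091],[-0.004,0.054,0.091]], turn=[[0,0,-0.006],[0,0,-0.012],[0,0,-0.012],[0,0,-0.012],[0,0,-0.012],[0,0,-0.012]])

```text
clock: 12.85
tcp_pos: [0.4925, 0.1217, 0.2024]
orientation: [-0.37, 3.119, -0.0]
contact_force: [-0.1, -0.4, -1.9]
grip_width: 0.0274
```

Run:
```python
from h import *
np.set_printoptions(precision=4,suppress=True)
S=imaging.grab_frame("scene");T=imaging.grab_frame("top"); np.savez("v1.npz",S=S["pixels"],T=T["pixels"])
o=r.get_obs(); print(o["clock"],o["grip_width"],o["contact_force"],o["tcp_pos"],o["orientation"],o["moment"])
p=np.array(o["tcp_pos"]);R=Ro.from_rotvec(o["orientation"]);e=p+R.apply([-.1245,0,-.0035]);print("eye est",e)
a=[]
for f,k in((T,16),(S,16)):
    c=px(f,e).astype(int); x0,y0=c[0]-12-(8 if f is S else 0),c[1]-18
    im=cv2.resize(f["pixels"][y0:y0+37,x0:x0+25],None,fx=k,fy=k,interpolation=cv2.INTER_NEAREST); im=np.clip(im.astype(float)*1.8,0,255).astype(np.uint8)
    for rr,z,X,col in((.018,0,e,(255,0,0)),(.0115,.1765,None,(0,255,0)),(.016,.171,None,(0,0,255))):
        for t in np.arange(0,6.28,.3):
            P=(e if X is not None else np.array([.6105,.1552,z]))+rr*np.array([np.cos(t),np.sin(t),0])
            cv2.circle(im,tuple(int(v) for v in (px(f,P)-[x0,y0]+.5)*k),2,col,-1)
    print(x0,y0); a.append(im)
save("d1.png",np.hstack(a))
```

```text
12.95 0.026994890606169056 [ 0.0479  0.0303 -2.3123] [0.4926 0.1221 0.2026] [-0.3715  3.1185  0.0004] [-0.0206  0.0349  0.0144]
eye est [0.6136 0.1514 0.2062]
226 189
389 187
```

View pics/d1.png

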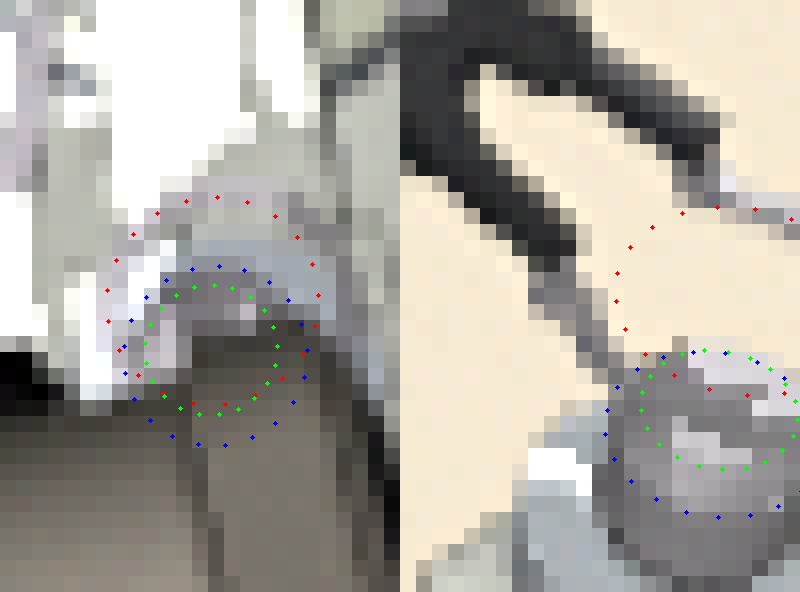

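The scene half shows jaw tips at crop (610,375) and (720,190) with the ring reaching right, and the post below it. That was the last of my 12 views, so from here I measure numerically by differencing against the first pictures.

Run:
```python
from h import *
np.set_printoptions(linewidth=250)
v=np.load("v1.npz")
for n,k,(x0,x1,y0,y1) in(("scene","S",(400,442,190,222)),("top","T",(228,252,192,216))):
    a=cv2.imread(f"pics/{n}0.png")[...,::-1].astype(int).sum(2)//3; b=v[k].astype(int).sum(2)//3
    print(n); 
    print("     "+" ".join(f"{x%100:3d}" for x in range(x0,x1)))
    for y in range(y0,y1): print(y,":"," ".join(f"{b[y,x]-a[y,x]:3d}" if abs(b[y,x]-a[y,x])>5 else "  ." for x in range(x0,x1)))
```

```text
scene
       0   1   2   3   4   5   6   7   8   9  10  11  12  13  14  15  16  17  18  19  20  21  22  23  24  25  26  27  28  29  30  31  32  33  34  35  36  37  38  39  40  41
190 : -93 -64 -36  -6  11   7   6   .   .   .   .   .   .   .   .   .   .   6   .   .   .   .   6   .   .   6   .   6   .   .   .   .   .   6   6   .   .   6   .   .   .   .
191 : -98 -82 -72 -58 -40  -6   9   8   .   6   .   .   .   .   .   .   .   .   7   .   .   .   .   .   .   .   .   .   .   6   .   .   .   .   .   6   6   .   .   .   .   .
192 : -104 -98 -89 -80 -70 -59 -23   9   8   6   .   6   .   .   .   7   .   .   .   .   .   .   .   .   6   .   .   .   .   .   .   .   .   .   6   .   .   .   .   .   .   .
193 : -27 -80 -103 -98 -84 -74 -65 -38  -6   8   .   .   6   .   .   .   6   6   .   .   .   .   .   .   .   7   6   6   .   6   .   6   .   .   .   6   6   6   .   .   .   .
194 :   .   . -56 -105 -99 -90 -80 -70 -60  -9   .   .   .   .   .   .   .   .   .   .   .   .   6   .   .   .   .   .   .   .   .   .   .   .   .   6   .   .   .   .   6   .
195 :   7   9   . -28 -79 -102 -96 -90 -89   8  
[... 6505 characters left out ...]
  50  66  34  25  44  32  44   . -12  -9   .   8 -19 -18 -27 -35 -13 -18 -18   6   .   .
210 :  36   .  36  61  36  18  33  43  46   9 -30 -27 -32 -31 -28 -20 -17 -30 -43 -25 -11   6   .   .
211 :   .   .  27  67  51  20  46  48  48   9 -34 -29 -29 -25 -20 -13  -6 -16 -61 -44 -17   8   .   .
212 :   .   .  24  69  66  38  54  30  13 -19 -27 -22 -22 -19 -14   .   .  -7 -57 -56 -31   9   .   .
213 :   .   .   9  33  30   .  10   . -21 -32 -21 -19 -18 -15   .   .   9   . -56 -57 -52 -13   6   .
214 :  -7 -17 -22 -26 -37 -62 -43 -14 -13 -21 -10 -10  -6   .   .   8  14 -14 -53 -53 -65 -36   8   .
215 :   . -26 -28 -42 -57 -54 -47 -19   .  -6   6   .   7  11  14  20  13 -26 -43 -50 -60 -45  -8   7
```

```bash
cat >> h.py <<'E'
from scipy.optimize import least_squares
def fitring(obs,rm,x0,zfix=None):
    t=np.linspace(0,2*np.pi,361)
    def fun(q):
        z=q[2] if zfix is None else zfix; C=np.c_[q[0]+rm*np.cos(t),q[1]+rm*np.sin(t),0*t+z]; e=[]
        for f,P in obs:
            U=(f["R"]@C.T).T+f["t"]; U=np.c_[f["fx"]*U[:,0]/U[:,2]+f["cx"],f["fy"]*U[:,1]/U[:,2]+f["cy"]]
            e+=[np.hypot(*(U-u).T).min() for u in np.array(P,float)]
        return np.array(e)
    return least_squares(fun,x0[:3 if zfix is None else 2],diff_step=1e-4,loss="soft_l1",f_scale=.5)
E
python3 - <<'E'
from h import *
np.set_printoptions(precision=4,suppress=True)
S=imaging.grab_frame("scene");T=imaging.grab_frame("top"); o=r.get_obs(); p=np.array(o["tcp_pos"]);R=Ro.from_rotvec(o["orientation"])
ps=[(409,199.2),(410.5,199.8),(411.7,200.1),(413,200.9),(414.8,201.8),(415.6,203),(416.1,204),(417.1,205),(417.3,206),(418,207.5),(418,208.9),(417.6,210)]
pt=[(241,200.4),(244,201.5),(244.6,202.3),(245.4,203.1),(246.4,204),(247,205),(247.4,206),(247.5,207),(247.5,208),(247.5,209)]
for rm in(.0195,.020,.0205):
  for zf in(.201,.206,.211,None):
    g=fitring([(S,ps),(T,pt)],rm,[.6136,.1514,.206],zf); print(rm,zf,g.x,"cost",g.cost.round(3), "tool",R.inv().apply(np.r_[g.x[:2],g.x[2] if zf is None else zf]-p))
for nm,f,P in(("S",S,ps),("T",T,pt)): print(nm,fitring([(f,P)],.020,[.6136,.1514],.206).x)
E
```

```text
0.0195 0.201 [0.6146 0.1501] cost 3.623 tool [-0.1252 -0.0018  0.0016]
0.0195 0.206 [0.6142 0.1483] cost 1.614 tool [-0.1245 -0.0035 -0.0034]
0.0195 0.211 [0.6151 0.1464] cost 4.334 tool [-0.1249 -0.0055 -0.0084]
0.0195 None [0.6142 0.1484 0.2058] cost 1.606 tool [-0.1245 -0.0034 -0.0032]
0.02 0.201 [0.6139 0.1499] cost 2.537 tool [-0.1246 -0.0018  0.0016]
0.02 0.206 [0.6138 0.1482] cost 1.418 tool [-0.124  -0.0035 -0.0034]
0.02 0.211 [0.6146 0.1466] cost 5.144 tool [-0.1245 -0.0052 -0.0084]
0.02 None [0.6137 0.1487 0.2047] cost 1.207 tool [-0.124  -0.003  -0.0021]
0.0205 0.201 [0.6134 0.1498] cost 1.63 tool [-0.124  -0.0018  0.0016]
0.0205 0.206 [0.6134 0.1481] cost 1.634 tool [-0.1236 -0.0035 -0.0034]
0.0205 0.211 [0.613  0.1469] cost 6.095 tool [-0.1229 -0.0046 -0.0084]
0.0205 None [0.6133 0.149  0.2035] cost 0.904 tool [-0.1238 -0.0026 -0.001 ]
S [0.6152 0.1481]
T [0.6124 0.1477]
```

Emit:
carry_out(offset=[[0.002,0.007,0.01],[0.003,0.014,0.02],[0.003,0.014,0.03],[0.003,0.014,0.04],[0.003,0.014,0.04],[0.003,0.014,0.04]], turn=[[0,0,0],[0,0,0],[0,0,0],[0,0,0],[0,0,0],[0,0,0]])

```text
clock: 13.65
tcp_pos: [0.4889, 0.1288, 0.1817]
orientation: [0.373, -3.119, 0.0]
contact_force: [-0.2, 0.3, -1.3]
grip_width: 0.0273
```

Run:
```python
from h import *
np.set_printoptions(precision=4,suppress=True)
S=imaging.grab_frame("scene");T=imaging.grab_frame("top"); np.savez("v2.npz",S=S["pixels"],T=T["pixels"])
o=r.get_obs(); print(o["clock"],o["grip_width"],o["contact_force"],o["tcp_pos"],o["orientation"],o["moment"])
for n,b,(x0,x1,y0,y1) in(("scene",S,(394,424,197,225)),("top",T,(228,252,196,218))):
    a=cv2.imread(f"pics/{n}0.png")[...,::-1].astype(int).sum(2)//3; b=b["pixels"].astype(int).sum(2)//3
    print(n); print("     "+" ".join(f"{x%100:3d}" for x in range(x0,x1)))
    for y in range(y0,y1): print(y,":"," ".join(f"{b[y,x]-a[y,x]:3d}" if abs(b[y,x]-a[y,x])>5 else "  ." for x in range(x0,x1)))
b=S["pixels"].astype(int).sum(2)//3; print("raw scene")
for y in range(202,222): print(y,":"," ".join(f"{b[y,x]:3d}" for x in range(396,424)))
```

```text
13.75 0.026969625525182696 [-0.8271 -0.2751 -0.8596] [0.4891 0.1289 0.182 ] [-0.3729  3.1191  0.0001] [ 0.0287  0.0468 -0.0175]
scene
      94  95  96  97  98  99   0   1   2   3   4   5   6   7   8   9  10  11  12  13  14  15  16  17  18  19  20  21  22  23
197 :  16  10   8   .   .   .   . -54 -106 -100 -90 -79 -71 -58 -22   9   6   .   .   .   .   .   .   .   .   .   6   7   .   .
198 : -28   9   6   6   7   7   7   . -27 -83 -103 -96 -91 -74 -68 -31   7   .   .   .   .   6   .   .   .   .   6   .   .   .
199 : -58  12   7   .   7   .   6   8   .   . -28 -106 -102 -99 -91 -23   8   .   6   .   .   .   .   6   .   .   .   .   .   .
200 : -88 -45  14   9   6   .   .   .   7   7   6   . -81 -103 -65   6   7   6   .   .   .   .   .   6   .   .   .   6   .   .
201 : -97 -91 -48 -10   9   6   .   .   .   .   .   9 -14 -74 -57   .   .   .   .   .   .   6   .   6   .   6   .   .   .   .
202 : -99 -98 -92 -72  -7   9   6   .   .   .   6   7 -35 -64 -55 -42   .   .   .   .   6   .   .   .   .   .   .   .   .   .
203 : -105 -102 -98 -96 -69  -9  10   6   6   6   .   .   . -17 -31 -62 -39 -17
[... 6717 characters left out ...]
20 101  98  98 100  60  51  69  81  78  71  68  69  72  74 109 105  93  82 112 154  77   6  14  12  14  11  12
217 : 109  97  97  98 101  56  54  63  70  84  87  84  80  81  72  77  77  66  56 160 166 157  54  10  13  11  12  12
218 :  97  97  98  99 100  64  55  61  65  69  73  77  83  81  78  72  88  54  61 166 162 164  76   3   9   9  12  10
219 :  79 101  99  98 100  71  57  63  67  67  68  70  70  68  68  65  63  52  74 168 162 162 120   0  12  12  11  14
220 :  72  99 100 100  98  96  40  65  67  68  67  68  69  66  66  62  55  50  84 114 111 165 166   0   9   8  10   8
221 :  64 106  99 100 100  99  66  54  67  70  68  69  67  67  66  59  54  72  98 100  98 112 125  53   0   7   7   9
```

Run:
```python
from h import *
np.set_printoptions(precision=4,suppress=True)
S=imaging.grab_frame("scene");T=imaging.grab_frame("top"); o=r.get_obs(); p=np.array(o["tcp_pos"]);R=Ro.from_rotvec(o["orientation"])
ps=[(409,202.5),(410,203.2),(411.2,203.6),(412.4,204),(413.4,204.5),(414.2,205),(415.5,206),(416,207),(417,208),(417.2,209),(417.3,210),(417.5,211.5),(417.3,212.4),(416.7,213.3),(415.7,214.2),(414.3,214.9)]
pt=[(240,203.2),(242.5,204),(243.2,205),(244.2,206),(244.8,207),(245.3,208),(245.5,209),(245.9,210),(246,211),(246,212)]
for rm in(.0195,.020,.0205):
  for zf in(.182,.187,None):
    g=fitring([(S,ps),(T,pt)],rm,[.6105,.155,.186],zf); print(rm,zf,g.x,"cost",g.cost.round(3), "tool",R.inv().apply(np.r_[g.x[:2],g.x[2] if zf is None else zf]-p))
for nm,f,P in(("S",S,ps),("T",T,pt)): print(nm,fitring([(f,P)],.020,[.61,.155],.185).x)
```

```text
0.0195 0.182 [0.6096 0.1564] cost 3.653 tool [-0.1235 -0.0018  0.0002]
0.0195 0.187 [0.6108 0.1547] cost 1.148 tool [-0.1243 -0.0038 -0.0048]
0.0195 None [0.6105 0.1549 0.1863] cost 1.074 tool [-0.1241 -0.0035 -0.0042]
0.02 0.182 [0.6091 0.1562] cost 2.45 tool [-0.123  -0.0019  0.0002]
0.02 0.187 [0.6103 0.1544] cost 1.109 tool [-0.1238 -0.0039 -0.0048]
0.02 None [0.6099 0.1551 0.1854] cost 0.708 tool [-0.1235 -0.0032 -0.0033]
0.0205 0.182 [0.6086 0.156 ] cost 1.455 tool [-0.1225 -0.0019  0.0002]
0.0205 0.187 [0.6099 0.1543] cost 1.465 tool [-0.1233 -0.0039 -0.0048]
0.0205 None [0.6091 0.1552 0.1845] cost 0.493 tool [-0.1227 -0.0029 -0.0023]
S [0.6098 0.1555]
T [0.6089 0.1544]
```

Ring eye is at about (0.610, 0.155, 0.1855). Measured per camera, the post is +1.2 mm in x and +0.3 mm in y from it. I'll correct that and start down slowly.

Emit:
carry_out(offset=[[-0.0025,0,0],[-0.0025,0,0.008],[-0.0025,0,0.016],[-0.0025,0,0.024],[-0.0025,0,0.03],[-0.0025,0,0.03]], turn=[[0,0,0],[0,0,0],[0,0,0],[0,0,0],[0,0,0],[0,0,0]])

```text
clock: 14.45
tcp_pos: [0.4898, 0.1292, 0.1663]
orientation: [0.373, -3.118, 0.001]
contact_force: [0.2, 0.2, -1.3]
grip_width: 0.0272
```

Emit:
carry_out(offset=[[0,0,0.005],[0,0,0.01],[0,0,0.01]], turn=[[0,0,0],[0,0,0],[0,0,0]])

```text
clock: 14.75
tcp_pos: [0.49, 0.1293, 0.1616]
orientation: [0.373, -3.119, 0.0]
contact_force: [-1.0, 0.1, -2.1]
grip_width: 0.0272
```

Run:
```python
from h import *
np.set_printoptions(precision=4,suppress=True)
for _ in range(3):
    o=r.get_obs(); print(o["clock"],o["grip_width"],o["contact_force"],o["moment"],o["tcp_pos"]); imaging.grab_frame("top")
```

```text
14.75 0.027152325849872143 [-1.0084  0.1042 -2.1226] [ 0.0086  0.0652 -0.0099] [0.49   0.1293 0.1616]
14.8 0.02675386149228335 [-0.5615  0.4646 -1.5086] [-0.0012  0.158  -0.0658] [0.4901 0.1293 0.1618]
14.85 0.027092787554924308 [-1.4681  0.3828 -0.6873] [-0.006   0.0282 -0.0064] [0.4902 0.1293 0.1619]
```

The ring is about 11 mm below the post's end with no contact force. I'll go on down, slower near the hub.

Emit:
carry_out(offset=[[0,0,0.005],[0,0,0.01],[0,0,0.015],[0,0,0.018],[0,0,0.018]], turn=[[0,0,0],[0,0,0],[0,0,0],[0,0,0],[0,0,0]])

```text
clock: 15.4
tcp_pos: [0.49, 0.1292, 0.1526]
orientation: [0.373, -3.119, 0.0]
contact_force: [-0.1, -0.4, -2.2]
grip_width: 0.0272
```

Run:
```python
from h import *
np.set_printoptions(precision=4,suppress=True,linewidth=250)
for n,(x0,x1,y0,y1) in(("scene",(394,424,203,232)),("top",(230,252,202,218))):
    f=imaging.grab_frame(n); a=cv2.imread(f"pics/{n}0.png")[...,::-1].astype(int).sum(2)//3; b=f["pixels"].astype(int).sum(2)//3
    print(n); print("     "+" ".join(f"{x%100:3d}" for x in range(x0,x1)))
    for y in range(y0,y1): print(y,":"," ".join(f"{b[y,x]-a[y,x]:3d}" if abs(b[y,x]-a[y,x])>5 else "  ." for x in range(x0,x1)))
    o=r.get_obs(); print(o["clock"],o["grip_width"],o["contact_force"],o["moment"],o["tcp_pos"])
```

```text
scene
      94  95  96  97  98  99   0   1   2   3   4   5   6   7   8   9  10  11  12  13  14  15  16  17  18  19  20  21  22  23
203 : -77 -103 -100 -99 -99 -93 -77 -71 -57 -23  10   7   7   .   6   .   .   .   .   .   .   .   .   .   .   .   .   .   .   7
204 :   . -25 -79 -106 -79 -105 -97 -89 -73 -65 -38   .   8   8   .   6   .   6   6   .   .   6   .   6   .   .   .   6   .   .
205 :  10   6   .   .   . -28 -80 -104 -96 -76 -72 -59 -24  11   6   .   .   .   .   .   .   .   .   .   .   6   6   .   6   .
206 :   8   6   6   7   8   .   . -53 -105 -99 -91 -79 -68 -41   8   6   6   6   .   6   .   .   .   .   .   .   .   6   .   .
207 :  14   7   6   .   6   7   9   . -28 -81 -103 -99 -90 -69   7   .   .   .   .   .   6   .   .   .   .   .   .   .   .   .
208 : -29  11   7   .   .   .   7   7   .   . -57 -109 -32 -24  25  22  10   .   .   .   .   .   .   .   .   .   .   .   .   .
209 : -80 -29   7   8   .   6   .   6   6   7  22  20  47  43  47  47  42  39  22   .   .   .   .   .   .   .   .   .   .   .
210 : -96 -80 -29  10   6   .   .   .   .   .  14  55  52  51  49  50  51  50  
[... 3800 characters left out ...]
  .   .   . -14 -21   6   6   .   .
212 :  25  58  13   6  43  45  49  49  50  52  45   .   .   .   .   . -13 -21   7   .   .   .
213 :  28  60  17  23  55  46  50  50  51  53  45   .   .   .   .   . -19 -24   7   .   .   .
214 :  34  69  37  20  32  55  54  52  40  29  20 -10 -17 -15   . -11 -21 -18   6   .   .   .
215 :  45  68  44  18   9  32  51  27   6  -7 -13 -17 -10  -6 -11 -37 -20  -9   6   .   .   .
216 :  54  59  53  34  14  11  21   .   .   .   .   .   8  -7 -36 -57 -36 -16   8   .   6   6
217 :  65  61  75  55 -10 -21 -27 -37 -11   .   .   . -14 -32 -47 -58 -55 -41   .   .   7   .
15.5 0.026847796953391657 [ 0.166   0.4093 -1.9076] [-0.0617  0.0714  0.0288] [0.4902 0.1293 0.1529]
```

The ring sits evenly round the post. Now to feel for the hub.

Emit:
carry_out(offset=[[0,0,0.003],[0,0,0.006],[0,0,0.007],[0,0,0.007]], turn=[[0,0,0],[0,0,0],[0,0,0],[0,0,0]])

```text
clock: 15.9
tcp_pos: [0.4902, 0.1293, 0.1494]
orientation: [0.373, -3.119, -0.0]
contact_force: [-0.4, -0.2, -2.0]
grip_width: 0.0271
```

Emit:
carry_out(offset=[[0,0,0.001],[0,0,0.002],[0,0,0.002],[0,0,0.002]], turn=[[0,0,0],[0,0,0],[0,0,0],[0,0,0]])

```text
clock: 16.3
tcp_pos: [0.4902, 0.1293, 0.1484]
orientation: [0.373, -3.119, -0.0]
contact_force: [-0.4, 0.1, -1.2]
grip_width: 0.0271
```

Emit:
carry_out(offset=[[0,0,0.001],[0,0,0.002],[0,0,0.002],[0,0,0.002]], turn=[[0,0,0],[0,0,0],[0,0,0],[0,0,0]])

```text
clock: 16.7
tcp_pos: [0.4902, 0.1293, 0.1474]
orientation: [-0.373, 3.119, 0.0]
contact_force: [-0.9, -0.2, 0.3]
grip_width: 0.0274
```

Run:
```python
from h import *
np.set_printoptions(precision=4,suppress=True)
F=[]
for _ in range(8):
    imaging.grab_frame("top"); o=r.get_obs(); F.append(np.r_[o["contact_force"],o["moment"]])
print(np.mean(F,0),np.std(F,0)/8**.5,o["tcp_pos"],o["clock"])
```

```text
[-0.702  -0.1897 -0.5621 -0.0015  0.0585  0.0277] [0.1647 0.1369 0.1819 0.0074 0.0071 0.0064] [0.4902 0.1293 0.1474] 17.1
```

Emit:
carry_out(offset=[[0,0,0.001],[0,0,0.001],[0,0,0.001]], turn=[[0,0,0],[0,0,0],[0,0,0]])

```text
clock: 17.4
tcp_pos: [0.4902, 0.1293, 0.1469]
orientation: [-0.373, 3.119, 0.0]
contact_force: [-0.8, -0.8, -0.6]
grip_width: 0.027
```

Run:
```python
from h import *
np.set_printoptions(precision=4,suppress=True)
F=[]
for _ in range(8):
    imaging.grab_frame("top"); o=r.get_obs(); F.append(np.r_[o["contact_force"],o["moment"]])
print(np.mean(F,0),np.std(F,0)/8**.5,o["tcp_pos"],o["clock"])
```

```text
[-0.5111 -0.294  -0.4106  0.0007  0.0169  0.0067] [0.0861 0.0961 0.1222 0.0095 0.009  0.007 ] [0.4902 0.1293 0.1469] 17.8
```

Emit:
carry_out(offset=[[0,0,0.001],[0,0,0.001],[0,0,0.001]], turn=[[0,0,0],[0,0,0],[0,0,0]])

```text
clock: 18.1
tcp_pos: [0.4902, 0.1293, 0.1464]
orientation: [0.373, -3.119, -0.0]
contact_force: [-0.8, -0.3, 0.2]
grip_width: 0.0273
```

Run:
```python
from h import *
np.set_printoptions(precision=4,suppress=True,linewidth=250)
F=[]
for _ in range(8):
    S=imaging.grab_frame("scene"); o=r.get_obs(); F.append(np.r_[o["contact_force"],o["moment"]])
print(np.mean(F,0),np.std(F,0)/8**.5,o["tcp_pos"],o["clock"],o["grip_width"])
a=cv2.imread("pics/scene0.png")[...,::-1].astype(int).sum(2)//3; b=S["pixels"].astype(int).sum(2)//3
x0,x1,y0,y1=394,422,212,232
print("     "+" ".join(f"{x%100:3d}" for x in range(x0,x1)))
for y in range(y0,y1): print(y,":"," ".join(f"{b[y,x]-a[y,x]:3d}" if abs(b[y,x]-a[y,x])>5 else "  ." for x in range(x0,x1)))
def ring(z,rr):
    P=np.array([px(S,(.611+rr*np.cos(t),.1554+rr*np.sin(t),z)) for t in np.arange(0,6.28,.05)]); return P[:,0].min().round(1),P[:,0].max().round(1),P[:,1].max().round(1)
for z in(.150,.1525,.1545): print(z,[ring(z,q) for q in(.018,.020,.022)])
```

```text
[-0.5168 -0.1573 -0.1458 -0.0003  0.0198  0.0104] [0.1759 0.1418 0.169  0.0081 0.0123 0.0126] [0.4902 0.1293 0.1464] 18.5 0.027300336380611526
      94  95  96  97  98  99   0   1   2   3   4   5   6   7   8   9  10  11  12  13  14  15  16  17  18  19  20  21
212 : -96 -97 -80 -30  10   6   .   .  23   .   .   .  12  52  50  48  47  51  49  49  26  15   8   9  11  11   6   .
213 : -104 -98 -97 -84 -28   9   .   .   6   .   .   .   .  52  49  50  49  49  49  51  12  15   9  11  10   9  13   .
214 : -55 -106 -98 -85 -64 -23   .   .   .   .   .   .   .  13  51  51  50  51  51  22   9  37  20   .   8   7   8  11
215 :   . -55 -108 -80 -73 -14   7   .   .   .   .   .   .   .  14  43  40  31  11   6  11  27  36   6   6  13  11   7
216 :   7   . -45 -77 -23   .   6   .   .   .   .   .   .   .   .  13   9   .   .   .   .   .  24  36   .   .   7   8
217 :   .   8 -21 -42 -26 -17   .   .   .   .   .   .   .   .   .   .   .   .   .   .   .  41  21  43  25   .   6   7
218 :   .   8 -22 -28 -26 -22  -6   .   .   .   .   .   .   .   .   .   .   .  25   .   .  17  31  34  33   .   .   .
219 :   .  
[... 1375 characters left out ...]
.   .   .   .   .   .   .   7
231 :   .   .   .   .   .   .   .   6   .   .   .   .   .   .   .   .   .   .   .   .   .   .   .   .   .   .   .   .
0.15 [(np.float64(399.5), np.float64(414.5), np.float64(225.2)), (np.float64(398.6), np.float64(415.4), np.float64(225.9)), (np.float64(397.8), np.float64(416.2), np.float64(226.6))]
0.1525 [(np.float64(399.6), np.float64(414.7), np.float64(224.6)), (np.float64(398.8), np.float64(415.5), np.float64(225.2)), (np.float64(397.9), np.float64(416.4), np.float64(225.9))]
0.1545 [(np.float64(399.7), np.float64(414.8), np.float64(224.0)), (np.float64(398.9), np.float64(415.7), np.float64(224.7)), (np.float64(398.1), np.float64(416.5), np.float64(225.4))]
```

Force has only risen about 1.4 N since the airborne reading, so I'll check for tilt. The test is how far the pivot and jaws moved in the scene picture against the commanded descent since the v2 frame.

Run:
```python
from h import *
np.set_printoptions(precision=3,suppress=True)
S=imaging.grab_frame("scene"); o=r.get_obs(); R=Ro.from_rotvec(o["orientation"])
A=np.load("v2.npz")["S"]; B=S["pixels"]; np.savez("v3.npz",S=B)
pA=np.array([.4891,.1289,.182]); RA=Ro.from_rotvec([-.3729,3.1191,.0001]); pB=np.array(o["tcp_pos"])
g=lambda i:cv2.cvtColor(i,cv2.COLOR_RGB2GRAY).astype(np.float32)
k=8; up=lambda i:cv2.resize(g(i),None,fx=k,fy=k,interpolation=cv2.INTER_CUBIC)
UA,UB=up(A),up(B)
for n,x,h in(("grip",-.01,8),("rear sleeve",-.03,6),("shank",-.045,5),("pivot",-.062,5),("pivot big",-.065,7),("jaw",-.082,5),("jaw2",-.09,5)):
    X=[x,-.002,-.010]; a=px(S,pA+RA.apply(X)); b=px(S,pB+R.apply(X)); ca=np.round(a).astype(int)
    t=UA[(ca[1]-h)*k:(ca[1]+h)*k,(ca[0]-h)*k:(ca[0]+h)*k]; c0=np.round(ca+b-a).astype(int); m=h+5
    s=UB[(c0[1]-m)*k:(c0[1]+m)*k,(c0[0]-m)*k:(c0[0]+m)*k]
    q=cv2.matchTemplate(s,t,cv2.TM_CCOEFF_NORMED); _,v,_,l=cv2.minMaxLoc(q)
    got=np.array(l)/k+c0-m+h-ca; J=(px(S,pB+R.apply(X)+[0,0,.001])-b)
    print(n,"score",round(v,3),"pred shift",b-a,"got",got,"diff",got-(b-a),"px/mm z",J,"-> dz mm",((got-(b-a))@J/(J@J)))
```

```text
grip score 0.987 pred shift [-0.899 10.199] got [-0.875 10.   ] diff [ 0.024 -0.199] px/mm z [ 0.036 -0.274] -> dz mm 0.7252346393125384
rear sleeve score 0.987 pred shift [-1.051 10.168] got [-0.875 10.   ] diff [ 0.176 -0.168] px/mm z [ 0.04  -0.273] -> dz mm 0.6958669597482533
shank score 0.972 pred shift [-1.168 10.144] got [-0.875  9.875] diff [ 0.293 -0.269] px/mm z [ 0.043 -0.272] -> dz mm 1.1306634650719531
pivot score 0.967 pred shift [-1.304 10.115] got [-1.     9.625] diff [ 0.304 -0.49 ] px/mm z [ 0.047 -0.271] -> dz mm 1.9422620724920734
pivot big score 0.981 pred shift [-1.328 10.11 ] got [-1.     9.625] diff [ 0.328 -0.485] px/mm z [ 0.048 -0.271] -> dz mm 1.9410008860337435
jaw score 0.987 pred shift [-1.468 10.079] got [-1.125  9.5  ] diff [ 0.343 -0.579] px/mm z [ 0.052 -0.27 ] -> dz mm 2.301530645189856
jaw2 score 0.964 pred shift [-1.536 10.063] got [-1.25   9.375] diff [ 0.286 -0.688] px/mm z [ 0.054 -0.27 ] -> dz mm 2.6590893026110693
```

Relative to free air the nose has tilted up about 1.4°, so the ring touched at TCP z≈0.149 and I went a little too far. Levelling estimates (pick height and weight sag of about 0.55°) give TCP z≈0.1476, so I'll come up 1.2 mm and recheck.

Emit:
carry_out(offset=[[0,0,-0.001],[0,0,-0.0024],[0,0,-0.0024],[0,0,-0.0024]], turn=[[0,0,0],[0,0,0],[0,0,0],[0,0,0]])

```text
clock: 18.95
tcp_pos: [0.4903, 0.1293, 0.1476]
orientation: [-0.373, 3.119, 0.0]
contact_force: [-0.5, -0.2, -0.9]
grip_width: 0.0273
```

```bash
cat > tilt.py <<'E'
from h import *
np.set_printoptions(precision=3,suppress=True)
F=[]
for _ in range(8): S=imaging.grab_frame("scene"); o=r.get_obs(); F.append(np.r_[o["contact_force"],o["moment"]])
print(np.mean(F,0),o["tcp_pos"],o["clock"],o["grip_width"])
R=Ro.from_rotvec(o["orientation"]); A=np.load("v2.npz")["S"]; B=S["pixels"]
pA=np.array([.4891,.1289,.182]); RA=Ro.from_rotvec([-.3729,3.1191,.0001]); pB=np.array(o["tcp_pos"])
k=16; up=lambda i:cv2.resize(cv2.cvtColor(i,cv2.COLOR_RGB2GRAY).astype(np.float32),None,fx=k,fy=k,interpolation=cv2.INTER_CUBIC)
UA,UB=up(A),up(B)
for x,h in((-.01,8),(-.03,6),(-.045,5),(-.062,5),(-.082,5),(-.09,5)):
    X=[x,-.002,-.010]; a=px(S,pA+RA.apply(X)); b=px(S,pB+R.apply(X)); ca=np.round(a).astype(int)
    t=UA[(ca[1]-h)*k:(ca[1]+h)*k,(ca[0]-h)*k:(ca[0]+h)*k]; c0=np.round(ca+b-a).astype(int); m=h+5
    q=cv2.matchTemplate(UB[(c0[1]-m)*k:(c0[1]+m)*k,(c0[0]-m)*k:(c0[0]+m)*k],t,cv2.TM_CCOEFF_NORMED); _,v,_,l=cv2.minMaxLoc(q)
    d=np.array(l)/k+c0-m+h-ca-(b-a); J=px(S,pB+R.apply(X)+[0,0,.001])-b
    print(x,round(v,3),"diff",d,"dz mm",round(d@J/(J@J),2))
E
python3 tilt.py
```

```text
[ 0.13   0.089 -0.842  0.048 -0.139  0.017] [0.49  0.129 0.148] 19.35 0.027077403734042327
-0.01 0.985 diff [ 0.09 -0.08] dz mm 0.33
-0.03 0.977 diff [ 0.175 -0.113] dz mm 0.5
-0.045 0.959 diff [ 0.1   -0.214] dz mm 0.82
-0.062 0.977 diff [ 0.169 -0.374] dz mm 1.44
-0.082 0.988 diff [ 0.265 -0.464] dz mm 1.83
-0.09 0.966 diff [ 0.143 -0.574] dz mm 2.15
```

Emit:
carry_out(offset=[[0,0,0.0005],[0,0,0.001],[0,0,0.001],[0,0,0.001]], turn=[[0,0,0],[0,0,0],[0,0,0],[0,0,0]])

```text
clock: 19.75
tcp_pos: [0.4902, 0.1293, 0.1471]
orientation: [-0.373, 3.119, 0.0]
contact_force: [0.6, 1.0, -0.3]
grip_width: 0.0268
```

```bash
python3 tilt.py
python3 - <<'E'
from h import *
np.set_printoptions(precision=4,suppress=True)
# centring: ring outline points from scene/top diffs against the first pictures
for n,(x0,x1,y0,y1) in(("scene",(395,420,214,228)),("top",(232,250,202,214))):
    f=imaging.grab_frame(n); a=cv2.imread(f"pics/{n}0.png")[...,::-1].astype(int).sum(2)//3; b=f["pixels"].astype(int).sum(2)//3
    print(n,"     "+" ".join(f"{x%100:3d}" for x in range(x0,x1)))
    for y in range(y0,y1): print(y,":"," ".join(f"{b[y,x]-a[y,x]:3d}" if abs(b[y,x]-a[y,x])>5 else "  ." for x in range(x0,x1)))
E
```

```text
[ 0.631 -0.247 -0.726  0.039 -0.176  0.003] [0.49  0.129 0.147] 20.15 0.026949637530207887
-0.01 0.988 diff [ 0.05  -0.144] dz mm 0.54
-0.03 0.982 diff [ 0.136 -0.114] dz mm 0.48
-0.045 0.966 diff [ 0.063 -0.278] dz mm 1.03
-0.062 0.974 diff [ 0.196 -0.436] dz mm 1.68
-0.082 0.987 diff [ 0.294 -0.526] dz mm 2.08
-0.09 0.964 diff [ 0.172 -0.636] dz mm 2.39
scene       95  96  97  98  99   0   1   2   3   4   5   6   7   8   9  10  11  12  13  14  15  16  17  18  19
214 : -106 -101 -84 -63 -23   6   .   .   .   .   .   .  12  51  50  50  50  51  22   9  37  21   .   7   6
215 : -56 -107 -80 -73 -14   6   .   .   .   .   .   .   .  13  44  40  30  12   7  10  28  36   8   9  13
216 :   . -46 -78 -23   .   7   .   .   .   .   .   .   .   .  12   9   .   .   .   .   .  24  35   6   .
217 :  10 -21 -42 -26 -16   .   .   .   .   .   .   .   .   .   .   .   .   .   .   .  25  32  43  24   .
218 :   7 -21 -29 -25 -22   .   .   .   .   .   .   .   .   .   .   .   .  25   .   .  14  22  45  31   .
219 :   .   .  -9 -28 -22 -15   .   .   .   .   .   .   .   .   .   .   .   7   .  21  62  21  35 
[... 1172 characters left out ...]
05 :  11  23  24  21  25 -21 -12 -14 -16 -16 -16 -13   .   7   .   .   .   .
206 :  49  37  40  12 -13  -9  11   .   . -10 -19 -18 -15   .   6   .   6   .
207 :  67  41  39  18  13  40  43  40  38  21   .   . -16 -14   .   .   .   .
208 :  63  28  27  29  44  52  54  52  51  40   .   .  -6 -17 -16   .   6   .
209 :  56  19  23  34  51  52  50  50  53  44   .   .   .  -7 -19  -6   6   6
210 :  30  19  30  43  50  50  51  50  53  44   .   .   .   . -13 -13   6   6
211 :  12   .  38  45  50  49  50  50  46  19   .   .   .   . -13 -18   6   6
212 :  15   7  44  46  49  49  51  51  44   .   .   .   .   . -12 -24   .   .
213 :  20   9  54  46  50  49  50  51  44   .   .   .   .   . -17 -23   .   .
```

The ring image is unchanged between TCP 0.1464 and 0.1471, so it is resting on the hub. It is centred round the post, with about 1 N of load and the handles still at the stop (27 mm reading). I'm handing in.

Run:
```python
from h import *
o=r.get_obs(); print(o["clock"],o["grip_width"],o["contact_force"],o["tcp_pos"]); print(r.hand_in())
```

```text
20.25 0.027210433120957427 [ 0.43560017  0.97266201 -0.75689474] [0.49020234 0.12930912 0.14709295]
the job is handed in; nothing more can be done
None
```

I handed the job in at 20.3 s, with the ring spread round the post and resting on the hub at the groove. I took the larger black pliers by both handles and squeezed them to the stop on the counter. I then carried the ring over the post, centred it using both cameras, and slid it down without forcing it.

**Last checks**
- **Ring position:** it shows evenly round the post in both views. Its image did not change between the last lowered and slightly raised positions, so it is on the hub.
- **Load:** the hub carries about 1 N.
- **Grip:** the handles are still squeezed. The gripper reads 27 mm with 55 N set.

**What disagreed**
- **Tool height reading:** the fingertips were about 20 mm higher than the reported tool position implied, so I set heights by feel, shadow and image instead.
- **Squeezed width:** 27 mm is narrower than the stated 32 mm over the sleeves. I took this as pad give, because the handles no longer move and the jaws look spread.
- **Level:** I first went about 2.5 mm too low, which tilted the pliers nose-up in the grip, so I came back up slightly. My estimate is level within about 0.5°, but I did not measure this directly; the last image comparison could also be read as up to about 1.3° nose-up.
- **Wrist moment:** it read -0.18 Nm at the end, more than a 1 N load explains.
- **Bystanders:** I did not check the head, jar, pencil and slide box again after the moves. The carrying paths were kept well above or clear of them.

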